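# Find what strap width the guide is set to

## Task

First clear every wooden offcut off the strap guide and the bench into the scrap bin. Then find the width of the guide's gap with the width blocks: stand them in the gap, foot down, from the thinnest up, one size at a time, until one will not go in between the fences. Leave the thickest block that goes in freely standing fully down in the gap, the other three back in their tray, and do not disturb the thread reel.

Things in the scene. Friction and masses are not known exactly. Their poses are not given: they have to be found in the camera images.
- strap_guide: strap-width guide, fixed: plywood bed 130 (x) x 110 (y) x 8 mm, two wooden fences along x, 120 mm long, 20 thick, 30 high (tops 38 mm over the bench), gap-side top edges rounded 4 mm. Origin: centre of the underside, z up. The fixed fence is the +y one, its gap face at y = +18 mm; the gap runs from there towards -y, open at both ends, 25 to 35 mm wide, to be found
- slide_fence: the guide's other fence, the -y one, locked parallel to the fixed fence by two low brass clamp screws on its outer side (not to be moved). Origin: midway between the screws, on top of the bed. The distance from screws to gap face is not known, so the gap's width cannot be read off from this
- gauge_tray: black sheet-metal tray, fixed, 190 (x) x 118 (y) x 11 mm, floor 2 mm, in which the four width blocks stand. Origin: centre of the underside
- width_block_18: the thinnest width block: aluminium foot 60 (x) x 18 (y) x 34 mm high; on its middle a wooden grip plate 44 (x) x 14 (y) x 40 mm (total height 74 mm). 0.16 kg. Gauges 18 mm. Origin: centre of the foot's underside, z up. It goes into the gap foot down, its x along the fences. All four stand in the tray at the start, in any order
- width_block_24: the second width block: aluminium foot 60 (x) x 24 (y) x 34 mm high; on its middle a wooden grip plate 44 (x) x 14 (y) x 40 mm (total height 74 mm). 0.16 kg. Gauges 24 mm. Origin: centre of the foot's underside, z up. It goes into the gap foot down, its x along the fences. All four stand in the tray at the start, in any order
- width_block_30: the third width block: aluminium foot 60 (x) x 30 (y) x 34 mm high; on its middle a wooden grip plate 44 (x) x 14 (y) x 40 mm (total height 74 mm). 0.16 kg. Gauges 30 mm. Origin: centre of the foot's underside, z up. It goes into the gap foot down, its x along the fences. All four stand in the tray at the start, in any order
- width_block_36: the thickest width block: aluminium foot 60 (x) x 36 (y) x 34 mm high; on its middle a wooden grip plate 44 (x) x 14 (y) x 40 mm (total height 74 mm). 0.16 kg. Gauges 36 mm. Origin: centre of the foot's underside, z up. It goes into the gap foot down, its x along the fences. All four stand in the tray at the start, in any order
- scrap_bin: open cardboard scrap bin, fixed to the bench, 170 (x) x 105 (y) x 60 mm high, walls and floor 4 mm. Origin: centre of the underside
- offcut_a: chunky dark-wood offcut, 84 x 28 x 24 mm (x, y, z; the middle 46 mm along x has straight sides of the full y width, the ends are cut skew or stepped). Origin: centre of the underside. May lie across the tops of the two fences; absent in some starts
- offcut_b: chunky dark-wood offcut, 80 x 26 x 26 mm (x, y, z; the middle 46 mm along x has straight sides of the full y width, the ends are cut skew or stepped). Origin: centre of the underside. May lie across the tops of the two fences; absent in some starts
- offcut_c: chunky dark-wood offcut, 76 x 30 x 24 mm (x, y, z; the middle 46 mm along x has straight sides of the full y width, the ends are cut skew or stepped). Origin: centre of the underside. May lie on the bench beyond the guide; absent in some starts
- offcut_d: chunky dark-wood offcut, 80 x 28 x 28 mm (x, y, z; the middle 46 mm along x has straight sides of the full y width, the ends are cut skew or stepped). Origin: centre of the underside. May lie on the bench beyond the guide; absent in some starts
- spool: thread reel standing on the bench, 32 mm diameter, 42 mm high; bystander; leave it where it is. Origin: centre of the underside

How it is judged:
By the outcome, as a careful person would: the job done as asked, in the order asked, and still so for the second after the job is handed in, with the robot touching nothing.
Of offcut_a, offcut_b, offcut_c, offcut_d only 2 to 4 are there at a start; the rules pass over those that are not, and their reading is None.
At some moment in a run one of offcut_c, offcut_d may be knocked a few centimetres aside while the robot is not near it.
It also fails if it takes over 210 s, if anything falls off the work surface, if the arm or the gripper's body presses on something with over 40 N, if the wrist force passes 120 N, or if a joint passes its speed limit or range.

## Robot

A 6-joint arm with a two-finger parallel gripper is mounted at the origin on a cart in front of the work surface, level with it; the furniture and walls round the work are solid. World frame = base frame: x ahead of the robot, y to its left, z up, the work surface at z = 0. Lengths are in mm, angles in rad, forces in N, time in s.
With the tool pointing down it reaches from about 250 to 800 mm from the base axis. Payload 8.5 kg.
Tool frame: the origin (TCP) lies at the very end of the fingers, on their centre line; the grasp point (between the pads) lies 19 mm behind it; z points along the fingers, y is the line along which they close (so a half turn about z gives the same grasp; the last joint's range is limited). The gripper opens to 85 mm and grips with 20 to 120 N. Pads are 22 mm wide; open, the fingers measure 114 mm over their backs; the gripper's body (76 mm by 85 mm) begins 54 mm behind the grasp point. The pads swing forward as they close: fully open they stand 13 mm farther back than shut.
Start: joints at [1.313, 0.238, -0.013, 1.319, 0, 1.571], TCP at [133.837, 507.605, 201.276] pointing down, gripper open.
Joint ranges: [-2.66, 2.66], [-1.03, 1.9], [-1.14, 1.46], [-1.82, 2.27], [-1.45, 1.34], [-3.14, 3.14]. Speed limits (rad/s): [2.22, 2.22, 2.79, 3.14, 3.14, 3.14].

## Interface

Orientations are given as a unit quaternion [w, x, y, z].
In Python, from plant import bot gives the robot as it stands.
- The arm moves only by the tool send_rows, never from a script. Its argument "deltas" is a list that holds one entry, the list of rows, each a list of 7 numbers: the shift along the tool's x, y, z each as a share of 0.1 m, from -1 to 1, then the turn, a rotation vector about the tool's x, y, z each as a share of 90 degrees, from -1 to 1, then the closure, from -1 (fully open) to 1 (shut), so that 0 is half open. In form: [[[x, y, z, ax, ay, az, grip], ...]]. A call has 1 to 12 rows; each row is the pose to reach, as a shift and turn from the pose commanded when the call began, along the tool's axes at that moment; what a row does not reach only later rows make up. A row lasts 1/12 s, in which the tool goes at most 41.7 mm and 7.16 degrees, less where a joint would pass 70% of its speed; a pose out of reach is approached as far as the arm can. A call with a number of a shift or a turn outside -1 to 1 is refused whole. A call with a gripper value outside its range is refused whole. The fingers move at their own pace and stop on an object; "force" is the grip in N (left out, the last holds). Time passes only in rows, so rows that repeat a pose let the fingers close. It gives the time, the measured TCP pose, the force, the opening and the grip force at its end, in the units of the state.
- bot.read_state(): the state, without advancing time (a new reading comes with each control period).
- bot.read_camera(name): name is "scene" or "top"; returns a dict with "img" (480x640x3 uint8, red, green, blue), "z_map" (480x640 float32, mm along the optical axis (not along the pixel's ray), 0 where there is no reading), "fx", "fy", "cx", "cy" (pixels), "world_from_camera" (4x4, takes a point from camera to world coordinates). Camera axes: x right, y down, z forward; pixel columns grow to the right and rows downward; lengths in mm; the calibration is good to about 2 mm. A picture is of the moment at which its call begins.
- bot.hand_in(): hands the job in; it is judged then, once.
The state is a dict: "t": time; "joints": joint angles; "joint_vel": joint speeds; "joint_efforts": joint torques, N m; "position": TCP position; "orientation": TCP orientation; "wrist_force": force on the tool from outside, world axes, zero at the start; "wrist_torque": the same for the moment, N m; "width": finger opening in mm; "grip_force": force on a finger pad.
Only numpy, scipy, OpenCV 4.12 (cv2) and the standard library are available. Lean on these libraries where they do the work, as an engineer would, in place of code of your own. Each camera call takes 0.05 s, during which the arm holds its last target. There are 200 camera calls.

## Working session

There is one attempt and no reset: what is moved stays moved. The work goes in short steps, Python scripts to look and compute and a tool call to move; the robot and the scene stay as the last step left them, time stands still between calls to the robot, and variables do not carry over. Pictures are saved under pics/ and viewed, at most 14 in all, crops included, and the job is handed in when it is done.

Besides the shell and the picture viewer there is one more tool, called after ">>>" in YAML: its name, and indented under it one key for each argument. send_rows: Moves the arm, as the interface text tells. Shift numbers are shares of 0.1 m and turn numbers shares of 90 degrees, none past 1 either way. Its arguments: {"type":"object","properties":{"deltas":{"type":"array"},"force":{"type":"number"}},"required":["deltas"]}

```bash
mkdir -p pics; cat > h.py <<'E'
import numpy as np, cv2
from plant import bot
def cam(name,fn=None):
    c=bot.read_camera(name)
    if fn: cv2.imwrite('pics/'+fn,c['img'][:,:,::-1])
    v,u=np.mgrid[0:480,0:640]; z=c['z_map']
    P=np.stack([(u-c['cx'])/c['fx']*z,(v-c['cy'])/c['fy']*z,z,np.ones_like(z)],-1)@c['world_from_camera'].T
    P=P[...,:3]; P[z==0]=np.nan
    return c,P
E
python3 - <<'E'
from h import *
for n in('top','scene'):
    c,P=cam(n,n+'0.png'); np.save(n+'0.npy',P); print(n,c['fx'],c['world_from_camera'].round(3).tolist())
s=bot.read_state(); print(s)
E
```

```text
top 539.2468133523967 [[-0.017, -0.998, 0.065, 478.386], [-1.0, 0.015, -0.022, -162.049], [0.021, -0.066, -0.998, 901.262], [0.0, 0.0, 0.0, 1.0]]
scene 450.6642388967216 [[-0.744, -0.37, 0.557, 63.963], [-0.668, 0.413, -0.619, 374.613], [-0.001, -0.832, -0.554, 540.234], [0.0, 0.0, 0.0, 1.0]]
{'t': 0.1, 'joints': array([ 1.31302412e+00,  2.38757926e-01, -1.41680549e-02,  1.31920450e+00,
        4.92607033e-06,  1.57080920e+00]), 'joint_vel': array([ 0.00110937, -0.00110257,  0.00143049,  0.00075554, -0.00084814,
       -0.00127142]), 'joint_efforts': array([-1.35610167e-03, -5.39717209e+01,  3.46999419e+01,  1.33907766e-02,
       -9.52046003e-05,  9.12707520e-06]), 'position': array([133.72955417, 507.25435807, 200.72319642]), 'orientation': array([-8.81773739e-05,  1.28535921e-01,  9.91704629e-01, -6.61227352e-04]), 'wrist_force': array([-0.19002231, -0.48938749,  0.42757091]), 'wrist_torque': array([-0.00502562,  0.01466415, -0.01142492]), 'grip_force': 0.0, 'width': 85.40254058850653}
```

View pics/top0.png

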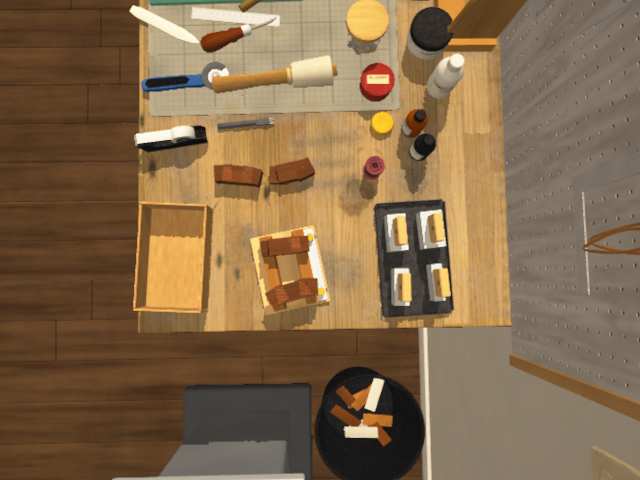

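View pics/scene0.png

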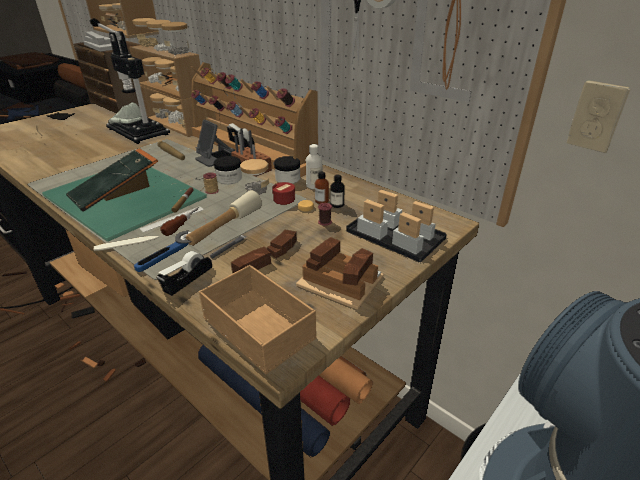

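The top view (image up = +x, right = −y) shows all four offcuts. Two lie across the fences at px (286,245) and (292,292), and two on the bench at (238,175) and (292,170). The bin is at (173,258), the tray with four blocks at (414,258), and the reel at (373,168).

```bash
cat >> h.py <<'E'
def blobs(P,zlo,zhi,box,mn=25):
    "min-area rects in world xy of height-band blobs; box=(u0,u1,v0,v1)"
    m=np.zeros((480,640),np.uint8); u0,u1,v0,v1=box
    z=P[...,2]; m[v0:v1,u0:u1]=((z>zlo)&(z<zhi))[v0:v1,u0:u1]
    n,l,st,ce=cv2.connectedComponentsWithStats(m,connectivity=4)
    for i in range(1,n):
        if st[i,4]<mn: continue
        p=P[l==i]; r=cv2.minAreaRect(p[:,:2].astype(np.float32)); b=cv2.boxPoints(r)
        e=[b[1]-b[0],b[2]-b[1]]; e=max(e,key=np.linalg.norm)
        print('px',ce[i].round(),'n',st[i,4],'ctr',np.round(r[0],1),'size',np.round(sorted(r[1]),1),'long-axis deg',round(np.degrees(np.arctan2(e[1],e[0]))%180,1),'z med',np.median(p[:,2]).round(1),'max',p[:,2].max().round(1))
E
python3 - <<'E'
from h import *
P=np.load('top0.npy')
print('bench z',[P[v,u].round(1).tolist() for v,u in((310,230),(200,330),(230,230))])
print('bin');blobs(P,50,75,(125,220,195,320))
print('offcuts');blobs(P,15,35,(205,325,150,200));
print('on fence');blobs(P,52,75,(240,340,220,320))
print('fence');blobs(P,31,45,(240,340,220,320))
print('bed');blobs(P,4,80,(240,340,220,320))
print('feet');blobs(P,29,60,(370,460,195,325));print('plates');blobs(P,62,90,(370,460,195,325))
print('tray');blobs(P,4,90,(370,460,195,325));print('reel');blobs(P,30,60,(355,390,150,190))
img=cv2.imread('pics/top0.png')
a=cv2.resize(img[215:320,240:340],None,fx=4,fy=4,interpolation=3);b=cv2.resize(img[195:320,370:460],(302,420),interpolation=3)
cv2.imwrite('pics/crop0.png',np.hstack([a,b]))
E
```

```text
bench z [[423.5, -40.5, -1.0], [605.0, -209.9, -2.2], [556.6, -41.3, -1.5]]
bin
px [168. 257.] n 1236 ctr [510.8  44.8] size [106.2 170.3] long-axis deg 176.7 z med 59.0 max 64.8
offcuts
px [291. 171.] n 778 ctr [ 650.2 -143.9] size [33.9 76. ] long-axis deg 101.9 z med 23.5 max 28.2
px [237. 175.] n 840 ctr [645.5 -56.2] size [29.6 78.9] long-axis deg 84.1 z med 27.8 max 32.3
on fence
px [286. 245.] n 719 ctr [ 525.6 -135.3] size [26.  71.6] long-axis deg 95.3 z med 63.7 max 69.0
px [292. 291.] n 923 ctr [ 454.5 -144.2] size [31.6 84.2] long-axis deg 105.3 z med 62.1 max 66.2
fence
px [297. 233.] n 80 ctr [ 546.8 -153.3] size [10.7 19.9] long-axis deg 99.9 z med 37.8 max 43.1
px [264. 238.] n 47 ctr [ 538.  -101.2] size [ 8.2 19.6] long-axis deg 104.2 z med 38.1 max 43.1
px [304. 265.] n 333 ctr [ 494.1 -163.7] size [19.9 43.7] long-axis deg 11.1 z med 37.8 max 44.5
px [271. 271.] n 403 ctr [ 484.7 -112. ] size [20.  53.8] long-axis deg 11.1 z med 37.8 max 43.4
px [311. 299.] n 95 ctr [ 440.5 -174.4] size [12.4 19.7] long-axis deg 100.3 z med 37.7 max 41.5
px [279. 308.] n 66 ctr [ 
[... 951 characters left out ...]
ax 79.5
tray
px [407. 202.] n 101 ctr [ 598.1 -340.9] size [  3.3 109.7] long-axis deg 93.2 z med 10.4 max 14.8
px [435. 253.] n 1938 ctr [ 506.3 -380. ] size [ 49.9 180.1] long-axis deg 2.9 z med 36.8 max 79.2
px [378. 260.] n 174 ctr [ 502.  -288.6] size [  4.3 181.4] long-axis deg 2.8 z med 10.3 max 15.1
px [395. 233.] n 800 ctr [ 547.8 -317.6] size [37.8 63.9] long-axis deg 2.9 z med 37.6 max 79.1
px [400. 287.] n 722 ctr [ 456.  -324.1] size [35.2 61. ] long-axis deg 178.7 z med 45.0 max 79.5
px [418. 314.] n 93 ctr [ 412.6 -349.7] size [  4.8 107.9] long-axis deg 92.9 z med 10.6 max 15.5
reel
px [374. 165.] n 274 ctr [ 655.  -280.5] size [30. 31.] long-axis deg 90.3 z med 41.6 max 48.6
```

View pics/crop0.png

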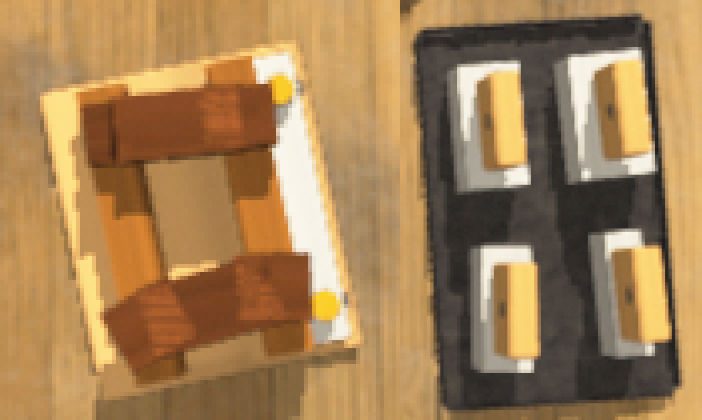

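```bash
cat > plan.py <<'E'
import numpy as np, json, math, sys
# usage: plan.py 'x,y,z,h' ...  (h = heading of tool y, deg); chains from cmd.json; prints call numbers
f='cmd.json'
try: c=json.load(open(f))
except OSError: c=[133.837,507.605,201.276,75.23]
for a in sys.argv[1:]:
    t=[float(s) for s in a.split(',')]
    while True:
        h=math.radians(c[3]); X=np.array([-math.sin(h),math.cos(h),0]); Y=np.array([math.cos(h),math.sin(h),0]); Z=np.array([0,0,-1.])
        d=np.array(t[:3])-c[:3]; v=np.array([d@X,d@Y,d@Z]); az=-(t[3]-c[3])
        n=max(1,math.ceil(np.abs(v).max()/100-1e-6),math.ceil(abs(az)/85))
        s=np.round(v/n/100,3 if np.abs(v).max()<30 else 2); r=round(az/n/90,3 if abs(az)<20 else 2)
        p=np.array(c[:3])+100*(s[0]*X+s[1]*Y+s[2]*Z); c=[*p.tolist(),c[3]-90*r]
        rows=max(np.linalg.norm(s)*100/41.7,abs(r)*90/7.16)
        print([*s.tolist(),0,0,r],'rows>=%.1f'%rows,'->',np.round(c,1).tolist())
        if n==1: break
    print('--')
json.dump(c,open(f,'w'))
E
python3 plan.py 400,150,180,15 454.5,-144.2,150,15.3 454.5,-144.2,42,15.3
```

```text
[-0.87, -0.69, 0.05, 0, 0, 0.17] rows>=2.7 -> [200.4, 418.7, 196.3, 59.9]
[-0.77, -0.33, 0.04, 0, 0, 0.12] rows>=2.0 -> [250.5, 351.6, 192.3, 49.1]
[-0.82, -0.18, 0.04, 0, 0, 0.13] rows>=2.0 -> [300.7, 284.3, 188.3, 37.4]
[-0.83, -0.01, 0.04, 0, 0, 0.12] rows>=2.0 -> [350.4, 217.8, 184.3, 26.6]
[-0.83, 0.14, 0.04, 0, 0, 0.129] rows>=2.0 -> [400.1, 149.9, 180.3, 15.0]
--
[-0.99, -0.08, 0.1, 0, 0, -0.001] rows>=2.4 -> [418.0, 52.2, 170.3, 15.1]
[-1.0, -0.08, 0.1, 0, 0, -0.001] rows>=2.4 -> [436.3, -46.5, 160.3, 15.2]
[-0.99, -0.08, 0.1, 0, 0, -0.001] rows>=2.4 -> [454.6, -144.1, 150.3, 15.3]
--
[-0.0, -0.0, 0.54, 0, 0, -0.0] rows>=1.3 -> [454.6, -144.1, 96.3, 15.3]
[-0.0, -0.0, 0.54, 0, 0, -0.0] rows>=1.3 -> [454.6, -144.1, 42.3, 15.3]
--
```

>>> send_rows:
  deltas:
    - [[-0.87,-0.69,0.05,0,0,0.17,-0.3],[-0.87,-0.69,0.05,0,0,0.17,-0.3],[-0.87,-0.69,0.05,0,0,0.17,-0.3],[-0.87,-0.69,0.05,0,0,0.17,-0.3],[-0.87,-0.69,0.05,0,0,0.17,-0.3]]
  force: 40

```text
t: 0.52
position: [201.0, 417.7, 196.3]
orientation: [-0.0, 0.26, 0.965, -0.0]
wrist_force: [0.7, 0.0, 0.2]
width: 55.5
grip_force: 0.0
```

>>> send_rows:
  deltas:
    - [[-0.77,-0.33,0.04,0,0,0.12,-0.3],[-0.77,-0.33,0.04,0,0,0.12,-0.3],[-0.77,-0.33,0.04,0,0,0.12,-0.3],[-0.77,-0.33,0.04,0,0,0.12,-0.3]]

```text
t: 0.85
position: [251.2, 351.0, 192.3]
orientation: [-0.0, 0.35, 0.937, 0.0]
wrist_force: [-0.0, 0.5, 0.7]
width: 55.7
grip_force: 0.0
```

>>> send_rows:
  deltas:
    - [[-0.82,-0.18,0.04,0,0,0.13,-0.3],[-0.82,-0.18,0.04,0,0,0.13,-0.3],[-0.82,-0.18,0.04,0,0,0.13,-0.3],[-0.82,-0.18,0.04,0,0,0.13,-0.3]]

```text
t: 1.18
position: [301.4, 284.3, 188.3]
orientation: [-0.0, 0.444, 0.896, 0.0]
wrist_force: [-0.2, 0.2, 0.5]
width: 56.1
grip_force: 0.0
```

>>> send_rows:
  deltas:
    - [[-0.83,-0.01,0.04,0,0,0.12,-0.3],[-0.83,-0.01,0.04,0,0,0.12,-0.3],[-0.83,-0.01,0.04,0,0,0.12,-0.3],[-0.83,-0.01,0.04,0,0,0.12,-0.3]]

```text
t: 1.52
position: [351.0, 218.2, 184.2]
orientation: [-0.0, 0.526, 0.851, 0.0]
wrist_force: [-0.8, 1.2, 0.4]
width: 55.6
grip_force: 0.0
```

>>> send_rows:
  deltas:
    - [[-0.83,0.14,0.04,0,0,0.129,-0.3],[-0.83,0.14,0.04,0,0,0.129,-0.3],[-0.83,0.14,0.04,0,0,0.129,-0.3],[-0.83,0.14,0.04,0,0,0.129,-0.3]]

```text
t: 1.85
position: [400.6, 150.6, 180.1]
orientation: [-0.0, 0.608, 0.794, -0.0]
wrist_force: [-0.8, 0.3, -0.1]
width: 55.4
grip_force: 0.0
```

>>> send_rows:
  deltas:
    - [[-0.99,-0.08,0.1,0,0,-0.001,-0.3],[-0.99,-0.08,0.1,0,0,-0.001,-0.3],[-0.99,-0.08,0.1,0,0,-0.001,-0.3],[-0.99,-0.08,0.1,0,0,-0.001,-0.3]]

```text
t: 2.18
position: [417.9, 52.2, 170.0]
orientation: [-0.0, 0.607, 0.795, -0.0]
wrist_force: [0.3, 1.1, -0.5]
width: 55.5
grip_force: 0.0
```

>>> send_rows:
  deltas:
    - [[-1.0,-0.08,0.1,0,0,-0.001,-0.3],[-1.0,-0.08,0.1,0,0,-0.001,-0.3],[-1.0,-0.08,0.1,0,0,-0.001,-0.3],[-1.0,-0.08,0.1,0,0,-0.001,-0.3]]

```text
t: 2.52
position: [437.2, -46.4, 160.0]
orientation: [-0.0, 0.607, 0.795, -0.0]
wrist_force: [1.1, 0.6, -0.1]
width: 55.5
grip_force: 0.0
```

>>> send_rows:
  deltas:
    - [[-0.99,-0.08,0.1,0,0,-0.001,-0.3],[-0.99,-0.08,0.1,0,0,-0.001,-0.3],[-0.99,-0.08,0.1,0,0,-0.001,-0.3],[-0.99,-0.08,0.1,0,0,-0.001,-0.3],[-0.99,-0.08,0.1,0,0,-0.001,-0.3],[-0.99,-0.08,0.1,0,0,-0.001,-0.3]]

```text
t: 3.02
position: [454.8, -141.8, 150.4]
orientation: [-0.0, 0.606, 0.796, 0.0]
wrist_force: [0.2, 0.1, -0.7]
width: 55.6
grip_force: 0.0
```

>>> send_rows:
  deltas:
    - [[-0.02,0,0.54,0,0,0,-0.3],[-0.02,0,0.54,0,0,0,-0.3],[-0.02,0,0.54,0,0,0,-0.3],[-0.02,0,0.54,0,0,0,-0.3]]

```text
t: 3.35
position: [454.9, -144.3, 96.5]
orientation: [-0.001, 0.606, 0.796, -0.0]
wrist_force: [-0.0, 0.1, 0.3]
width: 55.3
grip_force: 0.0
```

>>> send_rows:
  deltas:
    - [[0,0,0.54,0,0,0,-0.3],[0,0,0.54,0,0,0,-0.3],[0,0,0.54,0,0,0,-0.3],[0,0,0.54,0,0,0,0.6],[0,0,0.54,0,0,0,0.6],[0,0,0.54,0,0,0,0.6],[0,0,0.54,0,0,0,0.6],[0,0,0.54,0,0,0,0.6],[0,0,0.54,0,0,0,0.6]]

```text
t: 4.1
position: [455.4, -146.2, 42.9]
orientation: [0.0, 0.607, 0.795, 0.0]
wrist_force: [-0.2, -0.2, -0.5]
width: 17.0
grip_force: 0.0
```

```bash
python3 plan.py 454.5,-143,140,15.3 485,30,140,-3.3 476,45,50,-3.3
```

```text
[0.01, 0.0, -0.98, 0, 0, -0.0] rows>=2.4 -> [454.3, -143.1, 140.3, 15.3]
--
[0.79, 0.38, 0.0, 0, 0, 0.103] rows>=2.1 -> [470.1, -56.9, 140.3, 6.0]
[0.85, 0.24, 0.0, 0, 0, 0.104] rows>=2.1 -> [485.1, 30.1, 140.3, -3.3]
--
[0.14, -0.1, 0.9, 0, 0, -0.0] rows>=2.2 -> [475.9, 44.7, 50.3, -3.3]
--
```

```bash
python3 - <<'E'
from h import *
s=bot.read_state(); print(s['position'],s['width'],s['grip_force'])
c,P=cam('scene')
d,Q=cam('top')
a=cv2.resize(c['img'][200:320,190:390],(800,480),interpolation=3)[:,:,::-1]
cv2.imwrite('pics/s1.png',a)
print('on fence');blobs(Q,52,75,(240,340,220,320))
E
```

```text
[ 455.40982829 -146.1793366    42.88097254] 16.953203447832504 0.0
on fence
px [297. 240.] n 204 ctr [ 531.5 -146.8] size [17.4 48.2] long-axis deg 89.4 z med 64.3 max 68.8
```

View pics/s1.png

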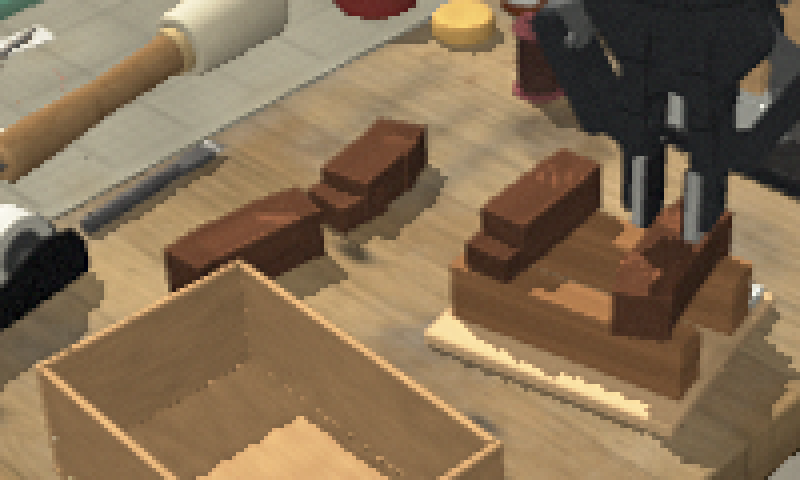

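The crop shows the fingers near the −y end of offcut a at crop px (648,220) and (697,235). They don't clearly straddle it, so I'll check the depths.

```bash
python3 - <<'E'
from h import *
c,P=cam('scene')
for u,v in((648,222),(640,180),(697,238),(705,190),(670,220),(672,250),(640,290),(710,250),(640,320),(725,230)):
    U,V=190+u//4,200+v//4; print((u,v),P[V,U].round(0))
W=np.linalg.inv(c['world_from_camera'])
for p in((455,-146,43),(455,-146,62)):
    q=W@np.array([*p,1]); print('tcp px',(c['fx']*q[0]/q[2]+c['cx']-190)*4,(c['fy']*q[1]/q[2]+c['cy']-200)*4)
E
```

```text
(648, 222) [ 464. -139.   75.]
(640, 180) [ 464. -132.  100.]
(697, 238) [ 440. -143.   76.]
(705, 190) [ 438. -144.  102.]
(670, 220) [ 468. -160.   62.]
(672, 250) [ 453. -143.   63.]
(640, 290) [ 445. -111.   63.]
(710, 250) [ 447. -163.   55.]
(640, 320) [ 441. -108.   50.]
(725, 230) [ 451. -180.   55.]
tcp px 670.303338929074 279.0294134405051
tcp px 671.9205582554364 245.18113539618844
```

```bash
python3 - <<'E'
from h import *
c,P=cam('scene')
cv2.imwrite('pics/s2.png',cv2.resize(c['img'][170:300,270:400],(780,780),interpolation=0)[:600,:,::-1])
for u in (352,365):
  for v in range(236,276,2): print((u,v),P[v,u].round(0),c['img'][v,u],end='; ')
  print()
E
```

```text
(352, 236) [ 465. -138.  115.] [30 30 31]; (352, 238) [ 465. -139.  111.] [26 26 29]; (352, 240) [ 461. -134.  111.] [26 26 28]; (352, 242) [ 463. -136.  105.] [19 18 21]; (352, 244) [ 462. -135.  102.] [26 26 25]; (352, 246) [ 463. -137.   96.] [20 21 20]; (352, 248) [ 464. -138.   91.] [18 15 20]; (352, 250) [ 464. -139.   86.] [19 18 19]; (352, 252) [ 462. -137.   84.] [21 24 24]; (352, 254) [ 463. -138.   79.] [22 20 23]; (352, 256) [ 464. -140.   72.] [52 35 29]; (352, 258) [ 468. -145.   64.] [106  69  48]; (352, 260) [ 464. -141.   63.] [104  67  47]; (352, 262) [ 461. -136.   63.] [68 45 32]; (352, 264) [ 457. -132.   63.] [67 46 34]; (352, 266) [ 454. -128.   62.] [113  73  50]; (352, 268) [ 450. -123.   63.] [120  78  54]; (352, 270) [ 446. -118.   63.] [114  71  47]; (352, 272) [ 444. -115.   62.] [76 49 33]; (352, 274) [ 440. -110.   62.] [74 47 36]; 
(365, 236) [ 436. -137.  129.] [33 36 37]; (365, 238) [ 438. -140.  123.] [37 37 39]; (365, 240) [ 436. -138.  120.] [33 36 33]; (365, 242) [ 435. -137.  117.] [32 35 35]; (365, 244) [ 439. -142.  109.] [70 71 67]; (365, 246) [ 439. -142.  104.] [66 67 65]; (365, 248) [ 439. -143.  100.] [57 58 56]; (365, 250) [ 438. -142.   96.] [53 52 51]; (365, 252) [ 438. -142.   92.] [48 49 50]; (365, 254) [ 438. -142.   88.] [47 45 46]; (365, 256) [ 438. -143.   84.] [40 42 41]; (365, 258) [ 440. -146.   76.] [82 84 81]; (365, 260) [ 448. -157.   62.] [114  79  62]; (365, 262) [ 445. -153.   61.] [71 46 33]; (365, 264) [ 443. -152.   59.] [51 34 25]; (365, 266) [ 444. -153.   53.] [50 34 25]; (365, 268) [ 445. -154.   47.] [50 38 26]; (365, 270) [ 445. -155.   43.] [46 30 24]; (365, 272) [ 451. -163.   30.] [113  78  51]; (365, 274) [ 452. -165.   24.] [108  76  48];
```

View pics/s2.png

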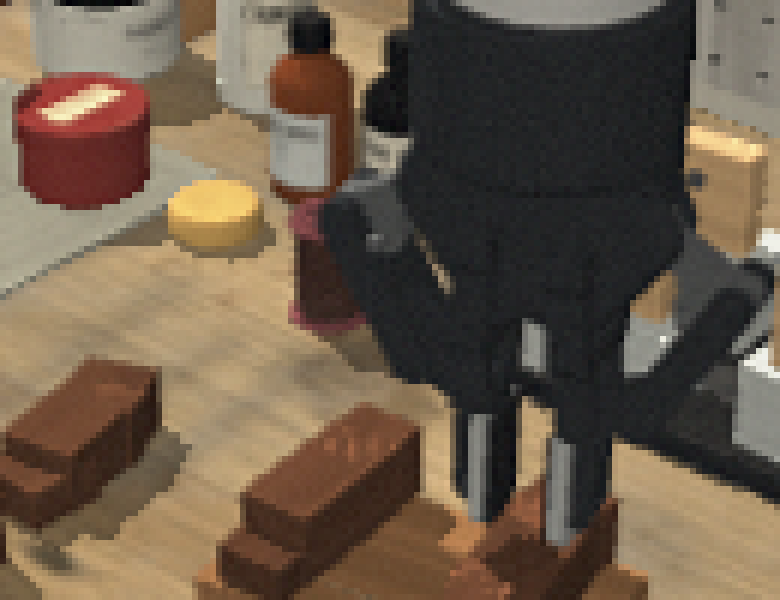

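The images put the fingertips at z≈72, clear above the offcut, while the state reports 43. I'll take the pictures as right: reopen, then descend in steps, watching the force.

>>> send_rows:
  deltas:
    - [[0,0,0,0,0,0,-0.3],[0,0,0,0,0,0,-0.3],[0,0,0,0,0,0,-0.3],[0,0,0,0,0,0,-0.3],[0,0,0,0,0,0,-0.3],[0,0,0.05,0,0,0,-0.3],[0,0,0.1,0,0,0,-0.3],[0,0,0.15,0,0,0,-0.3],[0,0,0.15,0,0,0,-0.3]]

```text
t: 5.05
position: [454.3, -145.8, 26.1]
orientation: [-0.001, 0.607, 0.795, -0.0]
wrist_force: [-0.5, 0.5, 0.1]
width: 55.5
grip_force: 0.0
```

```bash
python3 - <<'E'
from h import *
s=bot.read_state(); print(s['position'],s['joints'].round(3),s['wrist_force'])
c,P=cam('scene')
for u in range(340,376,3):
  col=P[225:275,u]; dark=c['img'][225:275,u].max(-1)<100
  print(u,[(225+i,*p.round(0)) for i,p in enumerate(col) if i%6==0])
E
```

```text
[ 454.2874785  -145.78097105   26.07990214] [-0.31   0.289 -0.429  0.854 -0.     0.994] [-0.47639582  0.51616352  0.06837816]
340 [(225, np.float64(621.0), np.float64(-293.0), np.float64(2.0)), (231, np.float64(478.0), np.float64(-121.0), np.float64(128.0)), (237, np.float64(480.0), np.float64(-125.0), np.float64(113.0)), (243, np.float64(482.0), np.float64(-128.0), np.float64(98.0)), (249, np.float64(481.0), np.float64(-126.0), np.float64(87.0)), (255, np.float64(482.0), np.float64(-127.0), np.float64(73.0)), (261, np.float64(503.0), np.float64(-154.0), np.float64(34.0)), (267, np.float64(502.0), np.float64(-153.0), np.float64(21.0)), (273, np.float64(476.0), np.float64(-121.0), np.float64(39.0))]
343 [(225, np.float64(472.0), np.float64(-122.0), np.float64(142.0)), (231, np.float64(471.0), np.float64(-121.0), np.float64(131.0)), (237, np.float64(483.0), np.float64(-136.0), np.float64(106.0)), (243, np.float64(482.0), np.float64(-135.0), np.float64(95.0)), (249, np.float64(482.0), np.float64(-136.0), np.float64(81.0)), (255, np.float64(482.0), np.float64(-137.0), np.float64(68.0)), 
[... 5305 characters left out ...]
t64(425.0), np.float64(-142.0), np.float64(67.0)), (273, np.float64(441.0), np.float64(-165.0), np.float64(32.0))]
373 [(225, np.float64(426.0), np.float64(-144.0), np.float64(151.0)), (231, np.float64(436.0), np.float64(-159.0), np.float64(128.0)), (237, np.float64(422.0), np.float64(-141.0), np.float64(131.0)), (243, np.float64(422.0), np.float64(-141.0), np.float64(119.0)), (249, np.float64(420.0), np.float64(-140.0), np.float64(108.0)), (255, np.float64(421.0), np.float64(-142.0), np.float64(94.0)), (261, np.float64(421.0), np.float64(-143.0), np.float64(81.0)), (267, np.float64(419.0), np.float64(-142.0), np.float64(69.0)), (273, np.float64(435.0), np.float64(-167.0), np.float64(34.0))]
```

>>> send_rows:
  deltas:
    - [[0,0,0.05,0,0,0,-0.3],[0,0,0.1,0,0,0,-0.3],[0,0,0.14,0,0,0,-0.3],[0,0,0.14,0,0,0,-0.3],[0,0,0.14,0,0,0,0.6],[0,0,0.14,0,0,0,0.6],[0,0,0.14,0,0,0,0.6],[0,0,0.14,0,0,0,0.6],[0,0,0.14,0,0,0,0.6]]

```text
t: 5.85
position: [455.3, -146.1, 13.6]
orientation: [0.0, 0.607, 0.795, 0.0]
wrist_force: [-0.4, -0.9, 2.4]
width: 27.3
grip_force: 39.8
```

```bash
python3 - <<'E'
from h import *
print(bot.read_state()['width'],bot.read_state()['wrist_force'])
c,P=cam('scene')
cv2.imwrite('pics/s3.png',cv2.resize(c['img'][190:300,280:400],(600,550),interpolation=0)[:,:,::-1])
E
```

```text
27.259218719804785 [-0.35492739 -0.92704324  2.36971117]
```

View pics/s3.png

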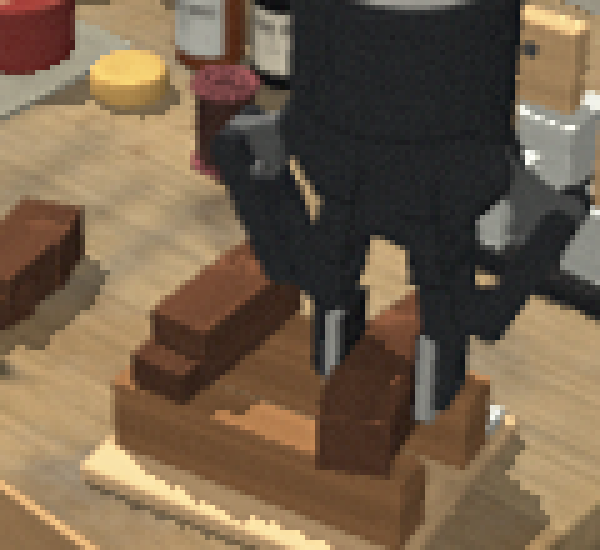

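Offcut a is gripped at 27 mm, with the pads on both sides at picture px (330,340) and (425,380). The true tip is about 30 mm above the reported z, so I'll plan in true z from here.

```bash
echo '[455.1,-146.0,43.3,15.3]'>cmd.json; python3 plan.py 455.1,-146,133,15.3 478,40,133,-3.3  478,45,55,-3.3; echo RETURN; python3 plan.py 478,45,130,-3.3 525.6,-136,130,5.3 525.6,-136,75,5.3 525.6,-136,43,5.3
```

```text
[0.0, 0.0, -0.9, 0, 0, -0.0] rows>=2.2 -> [455.1, -146.0, 133.3, 15.3]
--
[0.87, 0.36, 0.0, 0, 0, 0.103] rows>=2.3 -> [466.9, -52.6, 133.3, 6.0]
[0.91, 0.21, 0.0, 0, 0, 0.104] rows>=2.2 -> [478.2, 40.1, 133.3, -3.3]
--
[0.05, -0.0, 0.78, 0, 0, -0.0] rows>=1.9 -> [478.5, 45.1, 55.3, -3.3]
--
RETURN
[-0.0, -0.0, -0.75, 0, 0, -0.0] rows>=1.8 -> [478.5, 45.1, 130.3, -3.3]
--
[-0.89, 0.29, 0.0, 0, 0, -0.048] rows>=2.2 -> [502.3, -45.4, 130.3, 1.0]
[-0.91, 0.22, 0.0, 0, 0, -0.048] rows>=2.2 -> [525.8, -136.0, 130.3, 5.3]
--
[0.0, -0.0, 0.55, 0, 0, 0.0] rows>=1.3 -> [525.8, -136.0, 75.3, 5.3]
--
[0.0, -0.0, 0.32, 0, 0, 0.0] rows>=0.8 -> [525.8, -136.0, 43.3, 5.3]
--
```

>>> send_rows:
  deltas:
    - [[0,0,-0.3,0,0,0,0.6],[0,0,-0.6,0,0,0,0.6],[0,0,-0.9,0,0,0,0.6],[0,0,-0.9,0,0,0,0.6],[0,0,-0.9,0,0,0,0.6]]

```text
t: 6.32
position: [456.3, -146.4, 104.8]
orientation: [0.002, 0.607, 0.795, 0.001]
wrist_force: [-0.0, 0.3, -0.8]
width: 27.1
grip_force: 39.6
```

>>> send_rows:
  deltas:
    - [[0.44,0.18,0,0,0,0.05,0.6],[0.87,0.36,0,0,0,0.103,0.6],[0.87,0.36,0,0,0,0.103,0.6],[0.87,0.36,0,0,0,0.103,0.6],[0.87,0.36,0,0,0,0.103,0.6]]

```text
t: 6.73
position: [466.2, -52.1, 102.3]
orientation: [-0.001, 0.668, 0.744, -0.001]
wrist_force: [0.0, 0.1, -0.2]
width: 27.2
grip_force: 39.6
```

>>> send_rows:
  deltas:
    - [[0.91,0.21,0,0,0,0.104,0.6],[0.91,0.21,0,0,0,0.104,0.6],[0.91,0.21,0,0,0,0.104,0.6],[0.91,0.21,0,0,0,0.104,0.6],[0.91,0.21,0,0,0,0.104,0.6],[0.91,0.21,0,0,0,0.104,0.6]]

```text
t: 7.23
position: [477.9, 38.9, 102.8]
orientation: [-0.0, 0.727, 0.686, -0.001]
wrist_force: [0.3, -0.4, 0.0]
width: 27.1
grip_force: 39.6
```

>>> send_rows:
  deltas:
    - [[0.05,0,0.3,0,0,0,0.6],[0.05,0,0.6,0,0,0,0.6],[0.05,0,0.78,0,0,0,0.6],[0.05,0,0.78,0,0,0,0.6],[0.05,0,0.78,0,0,0,0.6],[0.05,0,0.78,0,0,0,-0.05],[0.05,0,0.78,0,0,0,-0.05],[0.05,0,0.78,0,0,0,-0.05],[0.05,0,0.78,0,0,0,-0.05]]

```text
t: 7.98
position: [479.3, 45.0, 26.3]
orientation: [0.001, 0.727, 0.686, 0.001]
wrist_force: [-0.2, 0.7, 0.0]
width: 45.1
grip_force: 0.0
```

>>> send_rows:
  deltas:
    - [[0,0,-0.4,0,0,0,-0.05],[0,0,-0.75,0,0,0,-0.05],[0,0,-0.75,0,0,0,-0.3],[0,0,-0.75,0,0,0,-0.3]]

```text
t: 8.32
position: [480.3, 45.3, 102.7]
orientation: [0.002, 0.727, 0.686, 0.002]
wrist_force: [-0.6, -0.2, -1.0]
width: 55.4
grip_force: 0.0
```

>>> send_rows:
  deltas:
    - [[-0.89,0.29,0,0,0,-0.048,-0.3],[-0.89,0.29,0,0,0,-0.048,-0.3],[-0.89,0.29,0,0,0,-0.048,-0.3],[-0.89,0.29,0,0,0,-0.048,-0.3],[-0.89,0.29,0,0,0,-0.048,-0.3]]

```text
t: 8.73
position: [501.5, -45.8, 99.5]
orientation: [-0.001, 0.702, 0.712, -0.0]
wrist_force: [-0.3, 1.0, 0.6]
width: 55.4
grip_force: 0.0
```

>>> send_rows:
  deltas:
    - [[-0.91,0.22,0,0,0,-0.048,-0.3],[-0.91,0.22,0,0,0,-0.048,-0.3],[-0.91,0.22,0,0,0,-0.048,-0.3],[-0.91,0.22,0,0,0,-0.048,-0.3],[-0.91,0.22,0,0,0,-0.048,-0.3],[-0.91,0.22,0,0,0,-0.048,-0.3]]

```text
t: 9.23
position: [525.1, -134.5, 100.0]
orientation: [-0.001, 0.673, 0.739, -0.0]
wrist_force: [0.6, 1.1, 1.1]
width: 55.3
grip_force: 0.0
```

>>> send_rows:
  deltas:
    - [[0,0,0.3,0,0,0,-0.3],[0,0,0.55,0,0,0,-0.3],[0,0,0.55,0,0,0,-0.3],[0,0,0.55,0,0,0,-0.3]]

```text
t: 9.57
position: [524.5, -134.5, 44.8]
orientation: [-0.001, 0.673, 0.74, -0.001]
wrist_force: [-0.1, -0.3, 0.1]
width: 55.4
grip_force: 0.0
```

>>> send_rows:
  deltas:
    - [[0,0,0.12,0,0,0,-0.3],[0,0,0.24,0,0,0,-0.3],[0,0,0.32,0,0,0,-0.3],[0,0,0.32,0,0,0,-0.3],[0,0,0.32,0,0,0,0.6],[0,0,0.32,0,0,0,0.6],[0,0,0.32,0,0,0,0.6],[0,0,0.32,0,0,0,0.6],[0,0,0.32,0,0,0,0.6]]

```text
t: 10.32
position: [526.6, -136.2, 14.5]
orientation: [0.001, 0.674, 0.739, 0.001]
wrist_force: [-1.2, 0.9, 6.0]
width: 25.3
grip_force: 40.0
```

```bash
python3 plan.py 525.8,-136,133,5.3 540,35,133,-3.3  545,45,55,-3.3; python3 - <<'E'
from h import *
c,P=cam('top'); print('bin contents');blobs(P,12,50,(140,207,205,308))
print('bench');blobs(P,15,35,(205,335,150,200))
E
```

```text
[0.0, -0.0, -0.9, 0, 0, 0.0] rows>=2.2 -> [525.8, -136.0, 133.3, 5.3]
--
[0.84, 0.15, 0.0, 0, 0, 0.048] rows>=2.0 -> [533.0, -51.0, 133.3, 1.0]
[0.86, 0.08, 0.0, 0, 0, 0.048] rows>=2.1 -> [539.5, 35.1, 133.3, -3.3]
--
[0.1, 0.05, 0.78, 0, 0, -0.0] rows>=1.9 -> [545.1, 44.8, 55.3, -3.3]
--
bin contents
px [146. 248.] n 730 ctr [520.4  90.4] size [ 50.  169.6] long-axis deg 159.7 z med 29.8 max 50.0
px [153. 277.] n 148 ctr [479.8  76.9] size [16.8 27. ] long-axis deg 10.2 z med 28.0 max 31.8
bench
```

Offcut b is held at 25 mm. I'll bin it and return to look at the bench offcuts.

>>> send_rows:
  deltas:
    - [[0,0,-0.3,0,0,0,0.6],[0,0,-0.6,0,0,0,0.6],[0,0,-0.9,0,0,0,0.6],[0,0,-0.9,0,0,0,0.6],[0,0,-0.9,0,0,0,0.6]]

```text
t: 10.78
position: [527.2, -136.5, 105.4]
orientation: [0.002, 0.674, 0.739, 0.001]
wrist_force: [0.5, -0.6, -0.2]
width: 25.2
grip_force: 39.6
```

>>> send_rows:
  deltas:
    - [[0.42,0.08,0,0,0,0.024,0.6],[0.84,0.15,0,0,0,0.048,0.6],[0.84,0.15,0,0,0,0.048,0.6],[0.84,0.15,0,0,0,0.048,0.6],[0.84,0.15,0,0,0,0.048,0.6]]

```text
t: 11.2
position: [532.5, -50.8, 102.5]
orientation: [-0.0, 0.7, 0.714, -0.001]
wrist_force: [0.2, -0.5, -0.4]
width: 25.3
grip_force: 39.5
```

>>> send_rows:
  deltas:
    - [[0.86,0.08,0,0,0,0.048,0.6],[0.86,0.08,0,0,0,0.048,0.6],[0.86,0.08,0,0,0,0.048,0.6],[0.86,0.08,0,0,0,0.048,0.6],[0.86,0.08,0,0,0,0.048,0.6],[0.86,0.08,0,0,0,0.048,0.6]]

```text
t: 11.7
position: [539.3, 33.6, 103.0]
orientation: [-0.0, 0.728, 0.686, -0.0]
wrist_force: [0.0, 0.4, -0.4]
width: 25.2
grip_force: 39.5
```

>>> send_rows:
  deltas:
    - [[0.1,0.05,0.3,0,0,0,0.6],[0.1,0.05,0.6,0,0,0,0.6],[0.1,0.05,0.78,0,0,0,0.6],[0.1,0.05,0.78,0,0,0,0.6],[0.1,0.05,0.78,0,0,0,0.6],[0.1,0.05,0.78,0,0,0,-0.05],[0.1,0.05,0.78,0,0,0,-0.05],[0.1,0.05,0.78,0,0,0,-0.05],[0.1,0.05,0.78,0,0,0,-0.05]]

```text
t: 12.45
position: [545.9, 44.7, 26.4]
orientation: [0.001, 0.727, 0.686, 0.001]
wrist_force: [-0.4, 0.5, 0.2]
width: 44.7
grip_force: 0.0
```

>>> send_rows:
  deltas:
    - [[0,0,-0.4,0,0,0,-0.05],[0,0,-0.8,0,0,0,-0.05],[0,0,-0.8,0,0,0,-0.3],[0,0,-0.8,0,0,0,-0.3]]

```text
t: 12.78
position: [547.1, 44.9, 108.3]
orientation: [0.002, 0.727, 0.686, 0.002]
wrist_force: [-0.7, -0.7, 0.3]
width: 55.4
grip_force: 0.0
```

```bash
python3 - <<'E'
from h import *
c,P=cam('top','top1.png'); print('bench');blobs(P,12,35,(205,345,130,215)); print('fence');blobs(P,48,80,(240,340,220,320))
c,P=cam('scene');print('bin');blobs(P,12,45,(220,300,280,340))
E
cat cmd.json
```

```text
bench
px [290. 171.] n 826 ctr [ 650.3 -144. ] size [33.8 76.2] long-axis deg 101.7 z med 23.4 max 28.2
px [237. 175.] n 856 ctr [645.2 -56.4] size [29.3 78.4] long-axis deg 84.4 z med 27.8 max 32.2
fence
bin
px [264. 307.] n 1776 ctr [530.   31.8] size [ 82.4 133.3] long-axis deg 173.8 z med 28.7 max 44.9
px [246. 307.] n 663 ctr [546.9  40.7] size [29.8 63.4] long-axis deg 87.5 z med 30.3 max 33.8
px [230. 331.] n 253 ctr [509.9  97.2] size [ 2.1 74.7] long-axis deg 177.1 z med 31.6 max 45.0
px [294. 336.] n 84 ctr [427.8  46.8] size [ 2.9 29.8] long-axis deg 89.2 z med 38.6 max 44.9
[545.0794292347631, 44.81522223702858, 55.30000000000001, -3.3299999999999983]
```

View pics/top1.png

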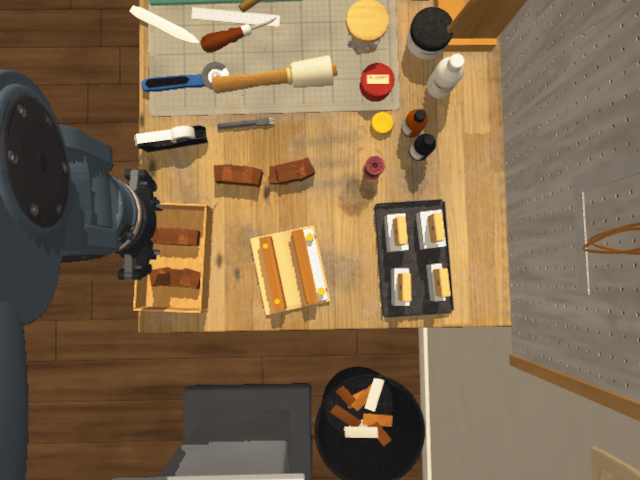

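The fences are clear. Offcuts a and b lie in the bin at px (177,237) and (175,278), and c and d have not moved.

```bash
echo '[545.1,44.8,135.3,-3.33]'>cmd.json; python3 plan.py 645.3,-57.5,130,-5.8 645.3,-57.5,40,-5.8 645.3,-57.5,10,-5.8 ; python3 plan.py 645.3,-57.5,130,-5.8  520,35,130,-3.3 512,45,66,-3.3; python3 - <<'E'
from h import *
c,P=cam('top')
# gap from full fences, in frame fitted to fixed fence
z=P[...,2]; m=np.zeros((480,640),bool); m[222:320,245:335]=True; m&=(z>33)&(z<43)
p=P[m][:,:2]; a=np.radians(11.1)
for it in range(3):
    n=np.array([-np.sin(a),np.cos(a)]); t=np.array([np.cos(a),np.sin(a)])
    s=p@n; k=s>(s.min()+s.max())/2
    sl=[np.polyfit((p@t)[q],s[q],1)[0] for q in(k,~k)]; a+=np.arctan(np.mean(sl))
print('angle',np.degrees(a),sl)
for q in(k,~k): print('fence n', np.percentile(s[q],[0,1,50,99,100]).round(1),'t',np.percentile((p@t)[q],[0,1,99,100]).round(1))
E
```

```text
[-0.48, 0.53, 0.03, 0, 0, 0.014] rows>=1.7 -> [595.2, -6.2, 132.3, -4.6]
[-0.47, 0.54, 0.02, 0, 0, 0.013] rows>=1.7 -> [645.3, -57.4, 130.3, -5.8]
--
[-0.0, 0.0, 0.9, 0, 0, 0.0] rows>=2.2 -> [645.3, -57.4, 40.3, -5.8]
--
[-0.0, 0.0, 0.3, 0, 0, 0.0] rows>=0.7 -> [645.3, -57.4, 10.3, -5.8]
--
[-0.0, 0.0, -0.6, 0, 0, 0.0] rows>=1.4 -> [645.3, -57.4, 70.3, -5.8]
[-0.0, 0.0, -0.6, 0, 0, 0.0] rows>=1.4 -> [645.3, -57.4, 130.3, -5.8]
--
[0.4, -0.67, 0.0, 0, 0, -0.014] rows>=1.9 -> [582.6, -10.8, 130.3, -4.5]
[0.41, -0.66, 0.0, 0, 0, -0.013] rows>=1.9 -> [520.1, 35.2, 130.3, -3.3]
--
[0.09, -0.09, 0.64, 0, 0, -0.0] rows>=1.6 -> [511.6, 44.7, 66.3, -3.3]
--
angle 11.21635016802129 [np.float64(-0.00010673642362728173), np.float64(0.00010982770611053618)]
fence n [-214.1 -214.  -204.2 -194.3 -194.1] t [392.  393.3 510.6 512. ]
fence n [-266.7 -266.5 -256.7 -246.9 -246.7] t [392.  393.2 510.6 511.9]
```

>>> send_rows:
  deltas:
    - [[-0.48,0.53,0.03,0,0,0.014,-0.3],[-0.48,0.53,0.03,0,0,0.014,-0.3],[-0.48,0.53,0.03,0,0,0.014,-0.3],[-0.48,0.53,0.03,0,0,0.014,-0.3]]

```text
t: 13.27
position: [595.0, -7.3, 100.4]
orientation: [-0.001, 0.736, 0.677, -0.001]
wrist_force: [-0.1, -0.3, -0.0]
width: 55.4
grip_force: 0.0
```

>>> send_rows:
  deltas:
    - [[-0.47,0.54,0.02,0,0,0.013,-0.3],[-0.47,0.54,0.02,0,0,0.013,-0.3],[-0.47,0.54,0.02,0,0,0.013,-0.3],[-0.47,0.54,0.02,0,0,0.013,-0.3],[-0.47,0.54,0.02,0,0,0.013,-0.3],[-0.47,0.54,0.02,0,0,0.013,-0.3]]

```text
t: 13.77
position: [644.1, -56.4, 100.0]
orientation: [-0.001, 0.741, 0.671, -0.0]
wrist_force: [-0.5, 0.6, -0.6]
width: 55.6
grip_force: 0.0
```

>>> send_rows:
  deltas:
    - [[0,0,0.3,0,0,0,-0.3],[0,0,0.6,0,0,0,-0.3],[0,0,0.9,0,0,0,-0.3],[0,0,0.9,0,0,0,-0.3],[0,0,0.9,0,0,0,-0.3]]

```text
t: 14.18
position: [643.5, -56.5, 9.7]
orientation: [-0.001, 0.741, 0.671, -0.001]
wrist_force: [-0.3, 0.1, 2.3]
width: 55.7
grip_force: 0.0
```

>>> send_rows:
  deltas:
    - [[0,0,0.1,0,0,0,-0.3],[0,0,0.2,0,0,0,-0.3],[0,0,0.3,0,0,0,-0.3],[0,0,0.3,0,0,0,-0.3],[0,0,0.3,0,0,0,0.6],[0,0,0.3,0,0,0,0.6],[0,0,0.3,0,0,0,0.6],[0,0,0.3,0,0,0,0.6],[0,0,0.3,0,0,0,0.6]]

```text
t: 14.93
position: [645.5, -57.5, -19.1]
orientation: [0.0, 0.742, 0.671, 0.0]
wrist_force: [-1.7, 1.1, 4.8]
width: 27.5
grip_force: 48.8
```

>>> send_rows:
  deltas:
    - [[0,0,-0.3,0,0,0,0.6],[0,0,-0.6,0,0,0,0.6],[0,0,-0.6,0,0,0,0.6],[0,0,-0.6,0,0,0,0.6]]

```text
t: 15.27
position: [647.0, -57.6, 42.4]
orientation: [0.002, 0.742, 0.671, 0.001]
wrist_force: [-0.6, 0.6, -1.2]
width: 27.2
grip_force: 48.6
```

>>> send_rows:
  deltas:
    - [[0,0,-0.6,0,0,0,0.6],[0,0,-0.6,0,0,0,0.6],[0,0,-0.6,0,0,0,0.6],[0,0,-0.6,0,0,0,0.6]]

```text
t: 15.6
position: [645.7, -57.5, 100.4]
orientation: [0.0, 0.742, 0.671, 0.0]
wrist_force: [0.8, 0.6, -0.2]
width: 27.0
grip_force: 48.7
```

>>> send_rows:
  deltas:
    - [[0.4,-0.67,0,0,0,-0.014,0.6],[0.4,-0.67,0,0,0,-0.014,0.6],[0.4,-0.67,0,0,0,-0.014,0.6],[0.4,-0.67,0,0,0,-0.014,0.6],[0.4,-0.67,0,0,0,-0.014,0.6]]

```text
t: 16.02
position: [582.4, -10.8, 99.2]
orientation: [-0.0, 0.734, 0.679, -0.0]
wrist_force: [0.0, 0.0, -1.0]
width: 27.1
grip_force: 48.8
```

>>> send_rows:
  deltas:
    - [[0.41,-0.66,0,0,0,-0.013,0.6],[0.41,-0.66,0,0,0,-0.013,0.6],[0.41,-0.66,0,0,0,-0.013,0.6],[0.41,-0.66,0,0,0,-0.013,0.6],[0.41,-0.66,0,0,0,-0.013,0.6],[0.41,-0.66,0,0,0,-0.013,0.6]]

```text
t: 16.52
position: [521.5, 34.6, 100.2]
orientation: [0.0, 0.728, 0.686, 0.0]
wrist_force: [-0.5, 0.7, -1.2]
width: 27.2
grip_force: 48.9
```

>>> send_rows:
  deltas:
    - [[0.09,-0.09,0.3,0,0,0,0.6],[0.09,-0.09,0.6,0,0,0,0.6],[0.09,-0.09,0.64,0,0,0,0.6],[0.09,-0.09,0.64,0,0,0,0.6],[0.09,-0.09,0.64,0,0,0,0.6],[0.09,-0.09,0.64,0,0,0,-0.05],[0.09,-0.09,0.64,0,0,0,-0.05],[0.09,-0.09,0.64,0,0,0,-0.05],[0.09,-0.09,0.64,0,0,0,-0.05]]

```text
t: 17.27
position: [512.3, 44.7, 37.2]
orientation: [0.0, 0.727, 0.686, 0.001]
wrist_force: [0.5, -0.5, -0.5]
width: 45.1
grip_force: 0.0
```

>>> send_rows:
  deltas:
    - [[0,0,-0.4,0,0,0,-0.05],[0,0,-0.7,0,0,0,-0.05],[0,0,-0.7,0,0,0,-0.3],[0,0,-0.7,0,0,0,-0.3],[0,0,-0.7,0,0,0,-0.3]]

```text
t: 17.68
position: [511.6, 44.7, 106.4]
orientation: [0.0, 0.727, 0.686, 0.0]
wrist_force: [-0.7, 0.2, -0.3]
width: 55.4
grip_force: 0.0
```

```bash
echo '[511.6,44.7,136.3,-3.3]'>cmd.json
python3 - <<'E'
from h import *
c,P=cam('top'); print('bench');blobs(P,12,35,(205,345,130,215)); print('bin');blobs(P,15,80,(146,203,210,300))
cv2.imwrite('pics/b3.png',cv2.resize(c['img'][190:320,125:225],(600,780))[:600,:,::-1])
c,P=cam('scene','scene3.png')
a=cv2.resize(c['img'][240:380,190:330],(600,600))[:,:,::-1];cv2.imwrite('pics/b3.png',a)
E
python3 plan.py 650,-144,130,11.7 650,-144,40,11.7 650,-144,9,11.7
```

```text
bench
px [291. 171.] n 829 ctr [ 650.5 -144.2] size [33.9 76.4] long-axis deg 100.8 z med 23.4 max 28.4
bin
px [178. 237.] n 651 ctr [545.2  43.3] size [26.2 70. ] long-axis deg 86.0 z med 29.6 max 34.7
px [178. 269.] n 1574 ctr [496.   36.3] size [ 85.1 101.4] long-axis deg 178.9 z med 29.8 max 63.5
[-0.9, 0.75, 0.03, 0, 0, -0.083] rows>=2.8 -> [581.3, -49.5, 133.3, 4.2]
[-0.99, 0.62, 0.03, 0, 0, -0.084] rows>=2.8 -> [650.3, -143.7, 130.3, 11.7]
--
[-0.0, -0.0, 0.9, 0, 0, 0.0] rows>=2.2 -> [650.3, -143.7, 40.3, 11.7]
--
[-0.0, -0.0, 0.31, 0, 0, 0.0] rows>=0.7 -> [650.3, -143.7, 9.3, 11.7]
--
```

View pics/b3.png

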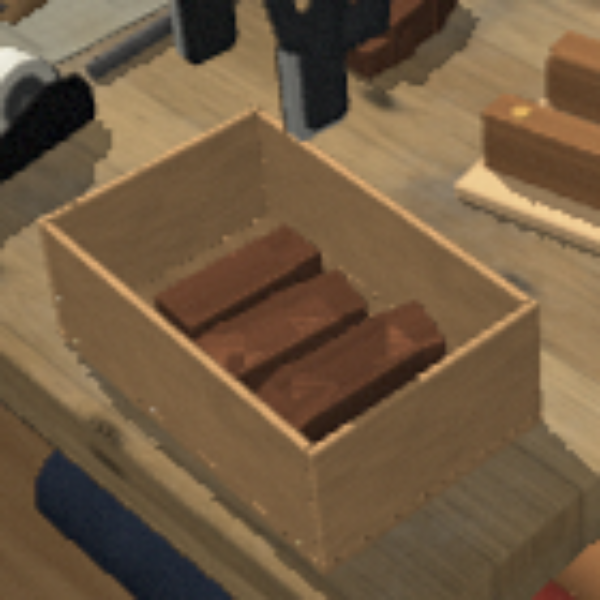

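Three offcuts lie flat in the bin, at crop px (240,280), (285,320) and (350,370). Offcut c is next.

>>> send_rows:
  deltas:
    - [[-0.9,0.75,0.03,0,0,-0.083,-0.3],[-0.9,0.75,0.03,0,0,-0.083,-0.3],[-0.9,0.75,0.03,0,0,-0.083,-0.3],[-0.9,0.75,0.03,0,0,-0.083,-0.3],[-0.9,0.75,0.03,0,0,-0.083,-0.3]]

```text
t: 18.2
position: [581.2, -51.0, 101.6]
orientation: [-0.001, 0.682, 0.731, -0.001]
wrist_force: [0.1, 0.6, -0.4]
width: 55.7
grip_force: 0.0
```

>>> send_rows:
  deltas:
    - [[-0.99,0.62,0.03,0,0,-0.084,-0.3],[-0.99,0.62,0.03,0,0,-0.084,-0.3],[-0.99,0.62,0.03,0,0,-0.084,-0.3],[-0.99,0.62,0.03,0,0,-0.084,-0.3],[-0.99,0.62,0.03,0,0,-0.084,-0.3],[-0.99,0.62,0.03,0,0,-0.084,-0.3],[-0.99,0.62,0.03,0,0,-0.084,-0.3]]

```text
t: 18.78
position: [649.1, -142.3, 100.1]
orientation: [-0.001, 0.631, 0.776, -0.0]
wrist_force: [0.2, 0.4, -0.3]
width: 55.7
grip_force: 0.0
```

>>> send_rows:
  deltas:
    - [[0,0,0.3,0,0,0,-0.3],[0,0,0.6,0,0,0,-0.3],[0,0,0.9,0,0,0,-0.3],[0,0,0.9,0,0,0,-0.3],[0,0,0.9,0,0,0,-0.3]]

```text
t: 19.2
position: [648.5, -142.4, 9.8]
orientation: [-0.002, 0.631, 0.776, -0.001]
wrist_force: [0.8, -0.1, 1.2]
width: 55.6
grip_force: 0.0
```

>>> send_rows:
  deltas:
    - [[0,0,0.1,0,0,0,-0.3],[0,0,0.2,0,0,0,-0.3],[0,0,0.31,0,0,0,-0.3],[0,0,0.31,0,0,0,-0.3],[0,0,0.31,0,0,0,0.6],[0,0,0.31,0,0,0,0.6],[0,0,0.31,0,0,0,0.6],[0,0,0.31,0,0,0,0.6],[0,0,0.31,0,0,0,0.6]]

```text
t: 19.95
position: [651.0, -144.0, -19.9]
orientation: [0.001, 0.631, 0.775, 0.0]
wrist_force: [1.0, -0.9, 3.2]
width: 29.7
grip_force: 39.9
```

```bash
python3 plan.py 650,-144,130,11.7  520,35,130,-3.3 512,45,70,-3.3
```

```text
[-0.0, -0.0, -0.6, 0, 0, 0.0] rows>=1.4 -> [650.3, -143.7, 69.3, 11.7]
[-0.0, -0.0, -0.61, 0, 0, 0.0] rows>=1.5 -> [650.3, -143.7, 130.3, 11.7]
--
[0.67, -0.3, 0.0, 0, 0, 0.056] rows>=1.8 -> [607.3, -84.2, 130.3, 6.7]
[0.64, -0.36, 0.0, 0, 0, 0.056] rows>=1.8 -> [564.1, -24.8, 130.3, 1.7]
[0.61, -0.42, 0.0, 0, 0, 0.055] rows>=1.8 -> [520.4, 34.9, 130.3, -3.3]
--
[0.1, -0.09, 0.6, 0, 0, -0.0] rows>=1.5 -> [512.0, 45.4, 70.3, -3.3]
--
```

>>> send_rows:
  deltas:
    - [[0,0,-0.3,0,0,0,0.6],[0,0,-0.6,0,0,0,0.6],[0,0,-0.6,0,0,0,0.6],[0,0,-0.6,0,0,0,0.6]]

```text
t: 20.28
position: [651.5, -144.1, 41.3]
orientation: [0.002, 0.631, 0.775, 0.001]
wrist_force: [0.7, -0.3, -0.8]
width: 29.6
grip_force: 39.9
```

>>> send_rows:
  deltas:
    - [[0,0,-0.61,0,0,0,0.6],[0,0,-0.61,0,0,0,0.6],[0,0,-0.61,0,0,0,0.6],[0,0,-0.61,0,0,0,0.6]]

```text
t: 20.62
position: [650.4, -143.9, 100.5]
orientation: [0.0, 0.631, 0.775, 0.0]
wrist_force: [0.8, -0.2, -1.1]
width: 28.9
grip_force: 39.9
```

>>> send_rows:
  deltas:
    - [[0.67,-0.3,0,0,0,0.056,0.6],[0.67,-0.3,0,0,0,0.056,0.6],[0.67,-0.3,0,0,0,0.056,0.6],[0.67,-0.3,0,0,0,0.056,0.6],[0.67,-0.3,0,0,0,0.056,0.6]]

```text
t: 21.03
position: [606.7, -84.2, 99.1]
orientation: [-0.001, 0.665, 0.747, -0.001]
wrist_force: [0.6, -0.1, -0.7]
width: 29.2
grip_force: 40.0
```

>>> send_rows:
  deltas:
    - [[0.64,-0.36,0,0,0,0.056,0.6],[0.64,-0.36,0,0,0,0.056,0.6],[0.64,-0.36,0,0,0,0.056,0.6],[0.64,-0.36,0,0,0,0.056,0.6]]

```text
t: 21.37
position: [563.8, -24.5, 99.8]
orientation: [-0.0, 0.697, 0.717, -0.0]
wrist_force: [1.0, -0.1, 0.2]
width: 29.0
grip_force: 40.1
```

>>> send_rows:
  deltas:
    - [[0.61,-0.42,0,0,0,0.055,0.6],[0.61,-0.42,0,0,0,0.055,0.6],[0.61,-0.42,0,0,0,0.055,0.6],[0.61,-0.42,0,0,0,0.055,0.6],[0.61,-0.42,0,0,0,0.055,0.6],[0.61,-0.42,0,0,0,0.055,0.6]]

```text
t: 21.87
position: [521.6, 33.9, 100.1]
orientation: [0.0, 0.728, 0.686, 0.0]
wrist_force: [-0.3, -0.1, -1.0]
width: 29.1
grip_force: 40.1
```

>>> send_rows:
  deltas:
    - [[0.1,-0.09,0.3,0,0,0,0.6],[0.1,-0.09,0.6,0,0,0,0.6],[0.1,-0.09,0.6,0,0,0,0.6],[0.1,-0.09,0.6,0,0,0,0.6],[0.1,-0.09,0.6,0,0,0,-0.05],[0.1,-0.09,0.6,0,0,0,-0.05],[0.1,-0.09,0.6,0,0,0,-0.05],[0.1,-0.09,0.6,0,0,0,-0.05]]

```text
t: 22.53
position: [513.0, 45.3, 41.5]
orientation: [0.001, 0.728, 0.686, 0.001]
wrist_force: [0.8, 0.2, 0.7]
width: 45.0
grip_force: 0.0
```

>>> send_rows:
  deltas:
    - [[0,0,-0.4,0,0,0,-0.05],[0,0,-0.8,0,0,0,-0.05],[0,0,-0.8,0,0,0,0.06],[0,0,-0.8,0,0,0,0.06],[0,0,-0.8,0,0,0,0.06]]

```text
t: 22.95
position: [512.2, 45.4, 120.8]
orientation: [0.0, 0.727, 0.686, 0.0]
wrist_force: [-0.4, -0.2, 0.0]
width: 40.0
grip_force: 0.0
```

```bash
echo '[512.0,45.4,150.3,-3.3]'>cmd.json
python3 - <<'E'
from h import *
c,P=cam('scene'); print('bin');
m=np.isfinite(P[...,0]); p=P[m]; k=(abs(p[:,0]-511)<76)&(abs(p[:,1]-45)<44)&(p[:,2]>48)&(p[:,2]<75); q=p[k]
print(k.sum(), q.min(0) if len(q) else '', q.max(0) if len(q) else '')
c,P=cam('top'); print('bench');blobs(P,8,60,(212,365,130,222))
E
python3 plan.py 480,-180,150,-60 464.2,-377.7,150,-85.5 464.2,-377.7,100,-85.5 464.2,-377.7,50,-85.5
```

```text
bin
704 [435.60013336   1.04196684  48.00012589] [533.07546209  84.61054564  60.76556051]
bench
[-0.76, -0.06, 0.0, 0, 0, 0.21] rows>=2.6 -> [501.6, -30.1, 150.3, -22.2]
[-0.73, 0.18, 0.0, 0, 0, 0.21] rows>=2.6 -> [490.7, -104.5, 150.3, -41.1]
[-0.64, 0.42, 0.0, 0, 0, 0.21] rows>=2.6 -> [480.3, -180.4, 150.3, -60.0]
--
[-0.56, 0.81, 0.0, 0, 0, 0.14] rows>=2.4 -> [472.3, -278.5, 150.3, -72.6]
[-0.37, 0.92, 0.0, 0, 0, 0.143] rows>=2.4 -> [464.5, -377.4, 150.3, -85.5]
--
[-0.0, 0.0, 0.5, 0, 0, 0.0] rows>=1.2 -> [464.5, -377.4, 100.3, -85.5]
--
[-0.0, 0.0, 0.5, 0, 0, 0.0] rows>=1.2 -> [464.5, -377.4, 50.3, -85.5]
--
```

All four are in the bin. Next is block 18.

>>> send_rows:
  deltas:
    - [[-0.76,-0.06,0,0,0,0.21,0.06],[-0.76,-0.06,0,0,0,0.21,0.06],[-0.76,-0.06,0,0,0,0.21,0.06],[-0.76,-0.06,0,0,0,0.21,0.06],[-0.76,-0.06,0,0,0,0.21,0.06]]

```text
t: 23.47
position: [501.0, -30.2, 119.5]
orientation: [-0.001, 0.83, 0.558, -0.001]
wrist_force: [-1.1, 0.6, -1.1]
width: 40.0
grip_force: 0.0
```

>>> send_rows:
  deltas:
    - [[-0.73,0.18,0,0,0,0.21,0.06],[-0.73,0.18,0,0,0,0.21,0.06],[-0.73,0.18,0,0,0,0.21,0.06],[-0.73,0.18,0,0,0,0.21,0.06],[-0.73,0.18,0,0,0,0.21,0.06]]

```text
t: 23.88
position: [490.6, -103.7, 119.9]
orientation: [-0.0, 0.909, 0.416, -0.0]
wrist_force: [-1.0, 0.3, 0.2]
width: 40.2
grip_force: 0.0
```

>>> send_rows:
  deltas:
    - [[-0.64,0.42,0,0,0,0.21,0.06],[-0.64,0.42,0,0,0,0.21,0.06],[-0.64,0.42,0,0,0,0.21,0.06],[-0.64,0.42,0,0,0,0.21,0.06],[-0.64,0.42,0,0,0,0.21,0.06]]

```text
t: 24.3
position: [480.3, -179.2, 120.1]
orientation: [-0.0, 0.965, 0.262, -0.0]
wrist_force: [-0.1, -0.2, -0.3]
width: 40.0
grip_force: 0.0
```

>>> send_rows:
  deltas:
    - [[-0.56,0.81,0,0,0,0.14,0.06],[-0.56,0.81,0,0,0,0.14,0.06],[-0.56,0.81,0,0,0,0.14,0.06],[-0.56,0.81,0,0,0,0.14,0.06],[-0.56,0.81,0,0,0,0.14,0.06]]

```text
t: 24.72
position: [472.3, -277.5, 120.0]
orientation: [-0.0, 0.988, 0.153, -0.0]
wrist_force: [0.0, 1.0, 0.1]
width: 40.2
grip_force: 0.0
```

>>> send_rows:
  deltas:
    - [[-0.37,0.92,0,0,0,0.143,0.06],[-0.37,0.92,0,0,0,0.143,0.06],[-0.37,0.92,0,0,0,0.143,0.06],[-0.37,0.92,0,0,0,0.143,0.06],[-0.37,0.92,0,0,0,0.143,0.06],[-0.37,0.92,0,0,0,0.143,0.06],[-0.37,0.92,0,0,0,0.143,0.06]]

```text
t: 25.3
position: [464.6, -375.4, 120.4]
orientation: [-0.0, 0.999, 0.041, -0.0]
wrist_force: [0.5, 0.7, -0.1]
width: 40.3
grip_force: 0.0
```

>>> send_rows:
  deltas:
    - [[0,0,0.25,0,0,0,0.06],[0,0,0.5,0,0,0,0.06],[0,0,0.5,0,0,0,0.06],[0,0,0.5,0,0,0,0.06],[0,0,0.5,0,0,0,0.06]]

```text
t: 25.72
position: [464.8, -376.9, 71.6]
orientation: [0.0, 0.999, 0.04, 0.0]
wrist_force: [0.0, -0.2, 0.2]
width: 40.2
grip_force: 0.0
```

```bash
python3 - <<'E'
from h import *
s=bot.read_state(); print(s['position'],s['joints'].round(2))
c,P=cam('scene')
cv2.imwrite('pics/g1.png',cv2.resize(c['img'][150:270,330:460],(650,600))[:,:,::-1])
E
```

```text
[ 464.79193744 -376.92810502   71.60492309] [-0.68  0.43 -0.07  1.07 -0.    2.38]
```

View pics/g1.png

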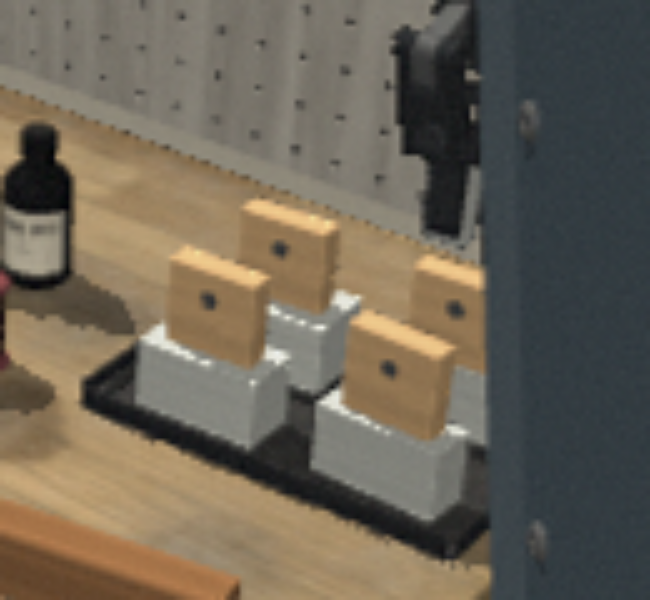

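>>> send_rows:
  deltas:
    - [[0,0,0.2,0,0,0,0.06],[0,0,0.3,0,0,0,0.06],[0,0,0.4,0,0,0,0.06],[0,0,0.47,0,0,0,0.06],[0,0,0.53,0,0,0,0.06],[0,0,0.53,0,0,0,0.06],[0,0,0.53,0,0,0,0.9],[0,0,0.53,0,0,0,0.9],[0,0,0.53,0,0,0,0.9],[0,0,0.53,0,0,0,0.9],[0,0,0.53,0,0,0,0.9],[0,0,0.53,0,0,0,0.9]]

```text
t: 26.77
position: [464.4, -377.5, 17.7]
orientation: [0.0, 0.999, 0.039, 0.0]
wrist_force: [-0.3, 0.3, 1.6]
width: 13.2
grip_force: 42.8
```

```bash
echo '[464.5,-377.4,47.3,-85.5]'>cmd.json; cp cmd.json g18.json; python3 plan.py 464.5,-377.4,140,-85.5 488.2,-138.1,140,-78.8 488.2,-138.1,95,-78.8
```

```text
[0.0, 0.0, -0.93, 0, 0, -0.0] rows>=2.2 -> [464.5, -377.4, 140.3, -85.5]
--
[0.14, -0.79, 0.0, 0, 0, -0.025] rows>=1.9 -> [472.3, -297.5, 140.3, -83.2]
[0.17, -0.78, 0.0, 0, 0, -0.025] rows>=1.9 -> [480.0, -218.1, 140.3, -81.0]
[0.21, -0.78, 0.0, 0, 0, -0.024] rows>=1.9 -> [488.5, -137.8, 140.3, -78.8]
--
[-0.0, 0.0, 0.45, 0, 0, -0.0] rows>=1.1 -> [488.5, -137.8, 95.3, -78.8]
--
```

>>> send_rows:
  deltas:
    - [[0,0,-0.3,0,0,0,0.9],[0,0,-0.6,0,0,0,0.9],[0,0,-0.93,0,0,0,0.9],[0,0,-0.93,0,0,0,0.9],[0,0,-0.93,0,0,0,0.9]]

```text
t: 27.18
position: [465.2, -378.1, 112.2]
orientation: [0.001, 0.999, 0.039, 0.001]
wrist_force: [-0.2, -0.3, -3.0]
width: 13.5
grip_force: 42.5
```

>>> send_rows:
  deltas:
    - [[0.07,-0.4,0,0,0,-0.025,0.9],[0.14,-0.79,0,0,0,-0.025,0.9],[0.14,-0.79,0,0,0,-0.025,0.9],[0.14,-0.79,0,0,0,-0.025,0.9]]

```text
t: 27.52
position: [471.3, -295.2, 109.1]
orientation: [-0.001, 0.998, 0.06, -0.001]
wrist_force: [0.7, -0.7, -1.2]
width: 13.4
grip_force: 42.3
```

>>> send_rows:
  deltas:
    - [[0.17,-0.78,0,0,0,-0.025,0.9],[0.17,-0.78,0,0,0,-0.025,0.9],[0.17,-0.78,0,0,0,-0.025,0.9],[0.17,-0.78,0,0,0,-0.025,0.9]]

```text
t: 27.85
position: [479.5, -217.0, 109.6]
orientation: [-0.0, 0.997, 0.079, -0.001]
wrist_force: [0.1, -0.4, -1.7]
width: 13.2
grip_force: 42.3
```

>>> send_rows:
  deltas:
    - [[0.21,-0.78,0,0,0,-0.024,0.9],[0.21,-0.78,0,0,0,-0.024,0.9],[0.21,-0.78,0,0,0,-0.024,0.9],[0.21,-0.78,0,0,0,-0.024,0.9],[0.21,-0.78,0,0,0,-0.024,0.9],[0.21,-0.78,0,0,0,-0.024,0.9]]

```text
t: 28.35
position: [488.3, -139.1, 110.0]
orientation: [0.0, 0.995, 0.096, -0.0]
wrist_force: [1.3, -0.5, -1.7]
width: 13.1
grip_force: 42.3
```

>>> send_rows:
  deltas:
    - [[0,0,0.2,0,0,0,0.9],[0,0,0.45,0,0,0,0.9],[0,0,0.45,0,0,0,0.9],[0,0,0.45,0,0,0,0.9],[0,0,0.45,0,0,0,0.9],[0,0,0.45,0,0,0,0.9]]

```text
t: 28.85
position: [489.1, -138.4, 66.5]
orientation: [0.0, 0.995, 0.097, 0.001]
wrist_force: [0.2, -0.1, -1.1]
width: 13.0
grip_force: 42.3
```

```bash
python3 - <<'E'
from h import *
print(bot.read_state()['position'])
c,P=cam('scene')
cv2.imwrite('pics/g2.png',cv2.resize(c['img'][210:310,270:400],(780,600))[:,:,::-1])
E
```

```text
[ 489.0871496  -138.42006605   66.54182594]
```

View pics/g2.png

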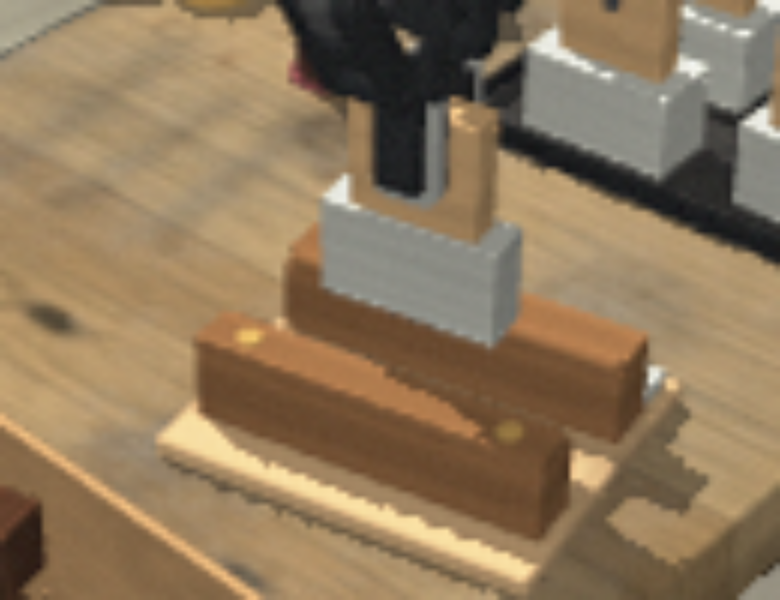

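The block hangs level over the gap, its foot at crop px (420,265). I'll lower it.

>>> send_rows:
  deltas:
    - [[0,0,0.1,0,0,0,0.9],[0,0,0.2,0,0,0,0.9],[0,0,0.27,0,0,0,0.9],[0,0,0.33,0,0,0,0.9],[0,0,0.38,0,0,0,0.9],[0,0,0.4,0,0,0,0.9],[0,0,0.41,0,0,0,0.9],[0,0,0.41,0,0,0,0.9],[0,0,0.41,0,0,0,0.9]]

```text
t: 29.65
position: [488.6, -137.7, 24.5]
orientation: [0.0, 0.995, 0.097, 0.0]
wrist_force: [0.3, 0.9, -0.8]
width: 13.4
grip_force: 42.3
```

>>> send_rows:
  deltas:
    - [[0,0,0.01,0,0,0,0.9],[0,0,0.02,0,0,0,0.9],[0,0,0.02,0,0,0,0.9],[0,0,0.02,0,0,0,0.9]]

```text
t: 29.98
position: [488.9, -137.9, 23.9]
orientation: [0.0, 0.995, 0.097, 0.001]
wrist_force: [-3.0, 0.4, 14.1]
width: 13.2
grip_force: 44.8
```

```bash
cat > foot.py <<'E'
# lateral (n) position of the held block's grip-plate / foot faces near the gap, from scene camera
from h import *
s=bot.read_state(); print('pos',s['position'].round(1),'F',s['wrist_force'].round(1),'w',s['width'].round(1))
c,P=cam('scene'); a=np.radians(11.2); n=np.array([-np.sin(a),np.cos(a)]); t=np.array([np.cos(a),np.sin(a)])
p=P[np.isfinite(P[...,0])&(c['img'].min(-1)>75)]; s_=p[:,:2]@n+230.4; tt=p[:,:2]@t-452
k=(abs(s_)<24)&(abs(tt)<29)
for lo,hi in((8,36),(39.5,46),(50,90)):
    q=k&(p[:,2]>lo)&(p[:,2]<hi); print((lo,hi),q.sum(),'n pct',np.percentile(s_[q],[2,25,50,75,98]).round(1) if q.sum() else '','z',np.percentile(p[q,2],[5,50,95]).round(1) if q.sum() else '','t',np.percentile(tt[q],[2,98]).round(1) if q.sum() else '')
E
python3 foot.py
```

```text
Traceback (most recent call last):
  File "foot.py", line 3, in <module>
    s=bot.read_state(); print('pos',s['position'].round(1),'F',s['wrist_force'].round(1),'w',s['width'].round(1))
                                                                                             ^^^^^^^^^^^^^^^^
AttributeError: 'float' object has no attribute 'round'
```

>>> send_rows:
  deltas:
    - [[0,0,-0.005,0,0,0,0.06],[0,0,-0.005,0,0,0,0.06],[0,0,-0.005,0,0,0,0.06],[0,0,-0.005,0,0,0,0.06],[0,0,-0.005,0,0,0,0.06],[0,0,-0.005,0,0,0,0.06]]

```text
t: 30.48
position: [488.2, -137.7, 22.7]
orientation: [0.0, 0.995, 0.097, -0.0]
wrist_force: [0.0, -0.2, 0.0]
width: 39.8
grip_force: 0.0
```

```bash
sed -i "s/s\['width'\].round(1)/s['width']/" foot.py; python3 foot.py; echo '[488.5,-137.8,53,-78.8]'>cmd.json; python3 plan.py 488.5,-137.8,143,-78.8 464.5,-377.4,143,-85.5 464.5,-377.4,60,-85.5 464.5,-377.4,48,-85.5; python3 plan.py 464.5,-377.4,138,-85.5 458,-319,138,-91.3 458,-319,90,-91.3 458,-319,47.3,-91.3
```

```text
pos [ 488.2 -137.7   22.7] F [ 0.  -0.2  0. ] w 39.7514150087569
(8, 36) 70 n pct [-5.8  3.9  9.  10.  11.4] z [25.1 33.6 35.8] t [-27.5  28.6]
(39.5, 46) 103 n pct [-6.3  4.5  8.7 10.6 23.3] z [39.7 42.1 44.7] t [-27.   26.7]
(50, 90) 192 n pct [-23.5   4.    7.    8.2  21.9] z [52.5 73.4 84.2] t [-19.    1.2]
[0.0, 0.0, -0.9, 0, 0, -0.0] rows>=2.2 -> [488.5, -137.8, 143.0, -78.8]
--
[-0.23, 0.77, 0.0, 0, 0, 0.025] rows>=1.9 -> [480.9, -217.8, 143.0, -81.0]
[-0.21, 0.78, 0.0, 0, 0, 0.025] rows>=1.9 -> [472.3, -298.1, 143.0, -83.3]
[-0.17, 0.78, 0.0, 0, 0, 0.024] rows>=1.9 -> [464.5, -377.6, 143.0, -85.5]
--
[0.0, -0.0, 0.83, 0, 0, 0.0] rows>=2.0 -> [464.5, -377.6, 60.0, -85.5]
--
[0.0, -0.002, 0.12, 0, 0, 0.0] rows>=0.3 -> [464.5, -377.4, 48.0, -85.5]
--
[0.0, 0.0, -0.9, 0, 0, 0.0] rows>=2.2 -> [464.5, -377.4, 138.0, -85.5]
--
[-0.02, -0.59, 0.0, 0, 0, 0.065] rows>=1.4 -> [457.8, -318.7, 138.0, -91.3]
--
[0.0, 0.0, 0.48, 0, 0, -0.0] rows>=1.2 -> [457.8, -318.7, 90.0, -91.3]
--
[0.0, 0.0, 0.43, 0, 0, -0.0] rows>=1.0 -> [457.8, -318.7, 47.0, -91.3]
--
```

Block 18 stands centred in the gap, foot top at z≈42. I'll regrip it, return it to the tray and pick up block 24.

>>> send_rows:
  deltas:
    - [[0,0,0,0,0,0,0.9],[0,0,0,0,0,0,0.9],[0,0,0,0,0,0,0.9],[0,0,0,0,0,0,0.9],[0,0,0,0,0,0,0.9],[0,0,-0.2,0,0,0,0.9],[0,0,-0.5,0,0,0,0.9],[0,0,-0.9,0,0,0,0.9],[0,0,-0.9,0,0,0,0.9],[0,0,-0.9,0,0,0,0.9]]

```text
t: 31.37
position: [489.7, -138.1, 114.7]
orientation: [0.001, 0.995, 0.097, 0.002]
wrist_force: [0.2, 1.1, -2.1]
width: 13.6
grip_force: 39.8
```

>>> send_rows:
  deltas:
    - [[-0.12,0.4,0,0,0,0.025,0.9],[-0.23,0.77,0,0,0,0.025,0.9],[-0.23,0.77,0,0,0,0.025,0.9],[-0.23,0.77,0,0,0,0.025,0.9]]

```text
t: 31.7
position: [479.4, -218.9, 111.2]
orientation: [-0.0, 0.997, 0.076, -0.001]
wrist_force: [0.4, 0.6, -1.2]
width: 13.6
grip_force: 40.1
```

>>> send_rows:
  deltas:
    - [[-0.21,0.78,0,0,0,0.025,0.9],[-0.21,0.78,0,0,0,0.025,0.9],[-0.21,0.78,0,0,0,0.025,0.9],[-0.21,0.78,0,0,0,0.025,0.9]]

```text
t: 32.03
position: [471.1, -298.4, 111.5]
orientation: [-0.001, 0.998, 0.057, -0.001]
wrist_force: [-0.6, 0.2, -1.8]
width: 13.9
grip_force: 40.5
```

>>> send_rows:
  deltas:
    - [[-0.17,0.78,0,0,0,0.024,0.9],[-0.17,0.78,0,0,0,0.024,0.9],[-0.17,0.78,0,0,0,0.024,0.9],[-0.17,0.78,0,0,0,0.024,0.9],[-0.17,0.78,0,0,0,0.024,0.9],[-0.17,0.78,0,0,0,0.024,0.9]]

```text
t: 32.53
position: [464.1, -375.5, 112.5]
orientation: [-0.001, 0.999, 0.04, -0.0]
wrist_force: [-0.5, 0.0, -1.3]
width: 13.3
grip_force: 40.8
```

>>> send_rows:
  deltas:
    - [[0,0,0.3,0,0,0,0.9],[0,0,0.6,0,0,0,0.9],[0,0,0.83,0,0,0,0.9],[0,0,0.83,0,0,0,0.9],[0,0,0.83,0,0,0,0.9],[0,0,0.83,0,0,0,0.9]]

```text
t: 33.03
position: [465.0, -377.2, 31.3]
orientation: [0.0, 0.999, 0.04, 0.001]
wrist_force: [-0.6, -0.3, -0.5]
width: 13.5
grip_force: 40.7
```

>>> send_rows:
  deltas:
    - [[0,0,0.06,0,0,0,0.9],[0,0,0.1,0,0,0,0.9],[0,0,0.13,0,0,0,0.9],[0,0,0.13,0,0,0,0.9],[0,0,0.13,0,0,0,0.9]]

```text
t: 33.45
position: [464.0, -377.5, 16.9]
orientation: [0.0, 0.999, 0.039, 0.0]
wrist_force: [0.4, -0.1, -1.8]
width: 13.6
grip_force: 40.9
```

>>> send_rows:
  deltas:
    - [[0,0,0,0,0,0,0.06],[0,0,0,0,0,0,0.06],[0,0,0,0,0,0,0.06],[0,0,0,0,0,0,0.06],[0,0,0,0,0,0,0.06],[0,0,-0.3,0,0,0,0.06],[0,0,-0.6,0,0,0,0.06],[0,0,-0.9,0,0,0,0.06],[0,0,-0.9,0,0,0,0.06],[0,0,-0.9,0,0,0,0.06]]

```text
t: 34.28
position: [465.1, -378.3, 108.8]
orientation: [0.001, 0.999, 0.039, 0.002]
wrist_force: [-0.2, 0.7, -0.3]
width: 40.3
grip_force: 0.0
```

>>> send_rows:
  deltas:
    - [[-0.02,-0.59,0,0,0,0.065,0.06],[-0.02,-0.59,0,0,0,0.065,0.06],[-0.02,-0.59,0,0,0,0.065,0.06],[-0.02,-0.59,0,0,0,0.065,0.06],[-0.02,-0.59,0,0,0,0.065,0.06],[-0.02,-0.59,0,0,0,0.065,0.06]]

```text
t: 34.78
position: [457.4, -319.3, 106.3]
orientation: [0.0, 1.0, -0.012, -0.0]
wrist_force: [1.0, 0.2, 0.1]
width: 40.5
grip_force: 0.0
```

>>> send_rows:
  deltas:
    - [[0,0,0.25,0,0,0,0.06],[0,0,0.48,0,0,0,0.06],[0,0,0.48,0,0,0,0.06],[0,0,0.48,0,0,0,0.06]]

```text
t: 35.12
position: [456.6, -318.8, 57.9]
orientation: [-0.001, 1.0, -0.012, -0.001]
wrist_force: [0.2, 0.7, 0.7]
width: 40.3
grip_force: 0.0
```

>>> send_rows:
  deltas:
    - [[0,0,0.15,0,0,0,0.06],[0,0,0.3,0,0,0,0.06],[0,0,0.42,0,0,0,0.06],[0,0,0.42,0,0,0,0.06],[0,0,0.42,0,0,0,0.06],[0,0,0.42,0,0,0,0.9],[0,0,0.42,0,0,0,0.9],[0,0,0.42,0,0,0,0.9],[0,0,0.42,0,0,0,0.9],[0,0,0.42,0,0,0,0.9],[0,0,0.42,0,0,0,0.9]]

```text
t: 36.03
position: [458.2, -319.3, 18.1]
orientation: [0.001, 1.0, -0.012, 0.001]
wrist_force: [0.4, 0.8, 7.0]
width: 13.4
grip_force: 43.0
```

```bash
echo '[457.8,-318.7,47.0,-91.3]'>cmd.json; python3 plan.py 457.8,-318.7,140,-91.3 488.5,-138.1,140,-78.8 488.5,-138.1,90,-78.8 488.5,-138.1,53,-78.8; python3 - <<'E'
from h import *
c,P=cam('scene'); cv2.imwrite('pics/t18.png',cv2.resize(c['img'][170:270,330:460],(650,500))[:,:,::-1])
E
```

```text
[0.0, 0.0, -0.93, 0, 0, -0.0] rows>=2.2 -> [457.8, -318.7, 140.0, -91.3]
--
[0.13, -0.91, 0.0, 0, 0, -0.069] rows>=2.2 -> [472.9, -228.0, 140.0, -85.1]
[0.23, -0.88, 0.0, 0, 0, -0.07] rows>=2.2 -> [488.2, -138.4, 140.0, -78.8]
--
[0.0, -0.0, 0.5, 0, 0, 0.0] rows>=1.2 -> [488.2, -138.4, 90.0, -78.8]
--
[0.0, -0.0, 0.37, 0, 0, 0.0] rows>=0.9 -> [488.2, -138.4, 53.0, -78.8]
--
```

>>> send_rows:
  deltas:
    - [[0,0,-0.3,0,0,0,0.9],[0,0,-0.6,0,0,0,0.9],[0,0,-0.93,0,0,0,0.9],[0,0,-0.93,0,0,0,0.9],[0,0,-0.93,0,0,0,0.9]]

```text
t: 36.5
position: [458.5, -319.5, 111.9]
orientation: [0.001, 1.0, -0.012, 0.002]
wrist_force: [-0.1, -0.3, -2.7]
width: 12.9
grip_force: 42.0
```

>>> send_rows:
  deltas:
    - [[0.07,-0.45,0,0,0,-0.069,0.9],[0.13,-0.91,0,0,0,-0.069,0.9],[0.13,-0.91,0,0,0,-0.069,0.9],[0.13,-0.91,0,0,0,-0.069,0.9],[0.13,-0.91,0,0,0,-0.069,0.9]]

```text
t: 36.92
position: [472.2, -227.5, 109.0]
orientation: [-0.0, 0.999, 0.043, -0.001]
wrist_force: [0.3, -0.0, -1.2]
width: 13.5
grip_force: 41.8
```

>>> send_rows:
  deltas:
    - [[0.23,-0.88,0,0,0,-0.07,0.9],[0.23,-0.88,0,0,0,-0.07,0.9],[0.23,-0.88,0,0,0,-0.07,0.9],[0.23,-0.88,0,0,0,-0.07,0.9],[0.23,-0.88,0,0,0,-0.07,0.9],[0.23,-0.88,0,0,0,-0.07,0.9],[0.23,-0.88,0,0,0,-0.07,0.9]]

```text
t: 37.5
position: [487.9, -139.9, 109.6]
orientation: [0.0, 0.995, 0.096, -0.0]
wrist_force: [0.4, -0.5, -1.7]
width: 13.4
grip_force: 41.8
```

>>> send_rows:
  deltas:
    - [[0,0,0.25,0,0,0,0.9],[0,0,0.5,0,0,0,0.9],[0,0,0.5,0,0,0,0.9],[0,0,0.5,0,0,0,0.9],[0,0,0.5,0,0,0,0.9]]

```text
t: 37.92
position: [488.4, -139.2, 60.7]
orientation: [0.0, 0.995, 0.097, 0.0]
wrist_force: [-0.6, -1.0, -1.9]
width: 13.2
grip_force: 41.7
```

>>> send_rows:
  deltas:
    - [[0,0,0.08,0,0,0,0.9],[0,0,0.16,0,0,0,0.9],[0,0,0.23,0,0,0,0.9],[0,0,0.29,0,0,0,0.9],[0,0,0.34,0,0,0,0.9],[0,0,0.37,0,0,0,0.9],[0,0,0.38,0,0,0,0.9],[0,0,0.38,0,0,0,0.9]]

```text
t: 38.58
position: [487.9, -138.9, 24.1]
orientation: [0.001, 0.995, 0.097, 0.001]
wrist_force: [-12.3, 0.6, 31.8]
width: 13.6
grip_force: 47.0
```

```bash
python3 foot.py
```

```text
pos [ 487.9 -138.9   24.1] F [-12.3   0.6  31.8] w 13.632074814557665
(8, 36) 55 n pct [-16.1  -5.3   3.5  12.1  13.7] z [20.2 33.5 35.9] t [-28.4  24.6]
(39.5, 46) 175 n pct [-22.6   5.7   8.8  11.8  22.3] z [39.7 42.7 44.7] t [-28.   28.2]
(50, 90) 236 n pct [-6.5  5.9  7.4  9.1 14.3] z [52.1 69.5 84.2] t [-20.2  23.3]
```

>>> send_rows:
  deltas:
    - [[0,0,-0.01,0,0,0,0.9],[0,0,-0.01,0,0,0,0.06],[0,0,-0.01,0,0,0,0.06],[0,0,-0.01,0,0,0,0.06],[0,0,-0.01,0,0,0,0.06],[0,0,-0.01,0,0,0,0.06]]

```text
t: 39.13
position: [488.0, -138.4, 22.5]
orientation: [-0.0, 0.995, 0.097, -0.0]
wrist_force: [1.1, -0.4, 0.2]
width: 39.8
grip_force: 0.0
```

```bash
python3 foot.py; echo '[488.2,-138.4,54.0,-78.8]'>cmd.json; python3 plan.py 488.2,-138.4,144,-78.8 457.8,-318.7,144,-91.3 457.8,-318.7,60,-91.3 457.8,-318.7,48.2,-91.3;  python3 plan.py  457.8,-318.7,138,-91.3 545.9,-314.5,138,-85.9 545.9,-314.5,90,-85.9 545.9,-314.5,48,-85.9
```

```text
pos [ 488.  -138.4   22.5] F [ 1.1 -0.4  0.2] w 39.76335283090055
(8, 36) 48 n pct [-17.3  -5.7   0.3  11.4  13.3] z [19.5 33.1 35.6] t [-28.5  20.7]
(39.5, 46) 139 n pct [-9.8  5.  10.5 13.  22.9] z [39.7 42.8 44.5] t [-28.1  28. ]
(50, 90) 199 n pct [-5.8  4.5  6.9  7.8 21.2] z [52.7 72.4 83.7] t [-20.   -1.3]
[0.0, 0.0, -0.9, 0, 0, -0.0] rows>=2.2 -> [488.2, -138.4, 144.0, -78.8]
--
[-0.32, 0.85, 0.0, 0, 0, 0.069] rows>=2.2 -> [473.3, -228.0, 144.0, -85.0]
[-0.23, 0.89, 0.0, 0, 0, 0.07] rows>=2.2 -> [458.1, -318.7, 144.0, -91.3]
--
[-0.0, 0.0, 0.84, 0, 0, -0.0] rows>=2.0 -> [458.1, -318.7, 60.0, -91.3]
--
[-0.003, 0.0, 0.118, 0, 0, -0.0] rows>=0.3 -> [457.8, -318.7, 48.2, -91.3]
--
[-0.0, 0.0, -0.9, 0, 0, -0.0] rows>=2.2 -> [457.8, -318.7, 138.2, -91.3]
--
[0.88, -0.06, 0.0, 0, 0, -0.06] rows>=2.1 -> [546.0, -314.7, 138.2, -85.9]
--
[-0.0, -0.0, 0.48, 0, 0, -0.0] rows>=1.2 -> [546.0, -314.7, 90.2, -85.9]
--
[-0.0, -0.0, 0.42, 0, 0, -0.0] rows>=1.0 -> [546.0, -314.7, 48.2, -85.9]
--
```

>>> send_rows:
  deltas:
    - [[0,0,0,0,0,0,0.9],[0,0,0,0,0,0,0.9],[0,0,0,0,0,0,0.9],[0,0,0,0,0,0,0.9],[0,0,0,0,0,0,0.9],[0,0,-0.2,0,0,0,0.9],[0,0,-0.5,0,0,0,0.9],[0,0,-0.9,0,0,0,0.9],[0,0,-0.9,0,0,0,0.9],[0,0,-0.9,0,0,0,0.9]]

```text
t: 40.02
position: [489.5, -138.8, 114.7]
orientation: [0.001, 0.995, 0.097, 0.002]
wrist_force: [-0.6, -0.2, -2.7]
width: 13.2
grip_force: 39.5
```

>>> send_rows:
  deltas:
    - [[-0.16,0.42,0,0,0,0.069,0.9],[-0.32,0.85,0,0,0,0.069,0.9],[-0.32,0.85,0,0,0,0.069,0.9],[-0.32,0.85,0,0,0,0.069,0.9],[-0.32,0.85,0,0,0,0.069,0.9]]

```text
t: 40.43
position: [472.0, -228.0, 111.4]
orientation: [-0.001, 0.999, 0.042, -0.001]
wrist_force: [-0.6, 0.7, -2.8]
width: 13.3
grip_force: 40.0
```

>>> send_rows:
  deltas:
    - [[-0.23,0.89,0,0,0,0.07,0.9],[-0.23,0.89,0,0,0,0.07,0.9],[-0.23,0.89,0,0,0,0.07,0.9],[-0.23,0.89,0,0,0,0.07,0.9],[-0.23,0.89,0,0,0,0.07,0.9],[-0.23,0.89,0,0,0,0.07,0.9],[-0.23,0.89,0,0,0,0.07,0.9]]

```text
t: 41.02
position: [458.0, -317.1, 112.7]
orientation: [-0.0, 1.0, -0.011, -0.0]
wrist_force: [0.2, 0.3, -2.6]
width: 12.9
grip_force: 40.6
```

>>> send_rows:
  deltas:
    - [[0,0,0.3,0,0,0,0.9],[0,0,0.6,0,0,0,0.9],[0,0,0.84,0,0,0,0.9],[0,0,0.84,0,0,0,0.9],[0,0,0.84,0,0,0,0.9],[0,0,0.84,0,0,0,0.9]]

```text
t: 41.52
position: [458.8, -318.5, 30.2]
orientation: [0.0, 1.0, -0.011, 0.001]
wrist_force: [-0.3, -0.4, -1.7]
width: 13.4
grip_force: 40.4
```

>>> send_rows:
  deltas:
    - [[0,0,0.06,0,0,0,0.9],[0,0,0.1,0,0,0,0.9],[0,0,0.118,0,0,0,0.9],[0,0,0.118,0,0,0,0.9],[0,0,0.118,0,0,0,0.9]]

```text
t: 41.93
position: [457.8, -318.7, 17.2]
orientation: [0.0, 1.0, -0.012, 0.0]
wrist_force: [0.6, -0.0, -1.7]
width: 13.5
grip_force: 40.6
```

>>> send_rows:
  deltas:
    - [[0,0,0,0,0,0,0.06],[0,0,0,0,0,0,0.06],[0,0,0,0,0,0,0.06],[0,0,0,0,0,0,0.06],[0,0,0,0,0,0,0.06],[0,0,-0.3,0,0,0,0.06],[0,0,-0.6,0,0,0,0.06],[0,0,-0.9,0,0,0,0.06],[0,0,-0.9,0,0,0,0.06],[0,0,-0.9,0,0,0,0.06]]

```text
t: 42.77
position: [458.9, -319.4, 108.8]
orientation: [0.001, 1.0, -0.012, 0.002]
wrist_force: [-0.4, 0.3, -0.9]
width: 40.3
grip_force: 0.0
```

>>> send_rows:
  deltas:
    - [[0.88,-0.06,0,0,0,-0.06,0.06],[0.88,-0.06,0,0,0,-0.06,0.06],[0.88,-0.06,0,0,0,-0.06,0.06],[0.88,-0.06,0,0,0,-0.06,0.06],[0.88,-0.06,0,0,0,-0.06,0.06],[0.88,-0.06,0,0,0,-0.06,0.06],[0.88,-0.06,0,0,0,-0.06,0.06]]

```text
t: 43.35
position: [544.6, -314.8, 106.8]
orientation: [-0.0, 0.999, 0.035, -0.001]
wrist_force: [0.0, -0.4, -0.1]
width: 40.0
grip_force: 0.0
```

>>> send_rows:
  deltas:
    - [[0,0,0.25,0,0,0,0.06],[0,0,0.48,0,0,0,0.06],[0,0,0.48,0,0,0,0.06],[0,0,0.48,0,0,0,0.06]]

```text
t: 43.68
position: [544.4, -314.6, 58.7]
orientation: [-0.001, 0.999, 0.035, -0.001]
wrist_force: [0.3, -0.7, 0.3]
width: 40.1
grip_force: 0.0
```

>>> send_rows:
  deltas:
    - [[0,0,0.15,0,0,0,0.06],[0,0,0.3,0,0,0,0.06],[0,0,0.41,0,0,0,0.06],[0,0,0.41,0,0,0,0.06],[0,0,0.41,0,0,0,0.06],[0,0,0.41,0,0,0,0.9],[0,0,0.41,0,0,0,0.9],[0,0,0.41,0,0,0,0.9],[0,0,0.41,0,0,0,0.9],[0,0,0.41,0,0,0,0.9],[0,0,0.41,0,0,0,0.9]]

```text
t: 44.6
position: [546.6, -315.2, 19.2]
orientation: [0.001, 0.999, 0.035, 0.001]
wrist_force: [-0.8, -0.5, 6.4]
width: 13.2
grip_force: 43.2
```

```bash
echo '[546.0,-314.7,49.2,-85.9]'>cmd.json; python3 plan.py 546,-314.7,140,-85.9 488.2,-138.2,140,-78.8 488.2,-138.2,90,-78.8; python3 - <<'E'
from h import *
s=bot.read_state();print(s['position'])
c,P=cam('scene','t24.png'); blobs(P,66,85,(330,470,170,270))
E
```

```text
[0.0, 0.0, -0.91, 0, 0, -0.0] rows>=2.2 -> [546.0, -314.7, 140.2, -85.9]
--
[-0.23, -0.9, 0.0, 0, 0, -0.039] rows>=2.2 -> [516.6, -226.6, 140.2, -82.4]
[-0.16, -0.91, 0.0, 0, 0, -0.04] rows>=2.2 -> [488.7, -138.5, 140.2, -78.8]
--
[-0.0, -0.0, 0.5, 0, 0, 0.0] rows>=1.2 -> [488.7, -138.5, 90.2, -78.8]
--
[ 546.63833105 -315.22269675   19.1823031 ]
px [337. 178.] n 51 ctr [ 687.9 -358. ] size [15.5 15.8] long-axis deg 84.3 z med 76.2 max 81.9
px [391. 196.] n 93 ctr [ 545.1 -372.3] size [16.8 29.8] long-axis deg 8.3 z med 74.4 max 78.6
px [374. 206.] n 173 ctr [ 544.5 -310.5] size [32.8 38.7] long-axis deg 50.2 z med 75.7 max 84.7
px [402. 217.] n 48 ctr [ 474.6 -312.7] size [11.1 18.4] long-axis deg 136.9 z med 73.4 max 79.5
```

>>> send_rows:
  deltas:
    - [[0,0,-0.3,0,0,0,0.9],[0,0,-0.6,0,0,0,0.9],[0,0,-0.91,0,0,0,0.9],[0,0,-0.91,0,0,0,0.9],[0,0,-0.91,0,0,0,0.9]]

```text
t: 45.07
position: [547.0, -315.4, 110.9]
orientation: [0.001, 0.999, 0.035, 0.002]
wrist_force: [0.2, 0.1, -2.6]
width: 13.0
grip_force: 42.2
```

>>> send_rows:
  deltas:
    - [[-0.12,-0.45,0,0,0,-0.039,0.9],[-0.23,-0.9,0,0,0,-0.039,0.9],[-0.23,-0.9,0,0,0,-0.039,0.9],[-0.23,-0.9,0,0,0,-0.039,0.9],[-0.23,-0.9,0,0,0,-0.039,0.9]]

```text
t: 45.48
position: [516.3, -226.1, 108.2]
orientation: [-0.0, 0.998, 0.066, -0.001]
wrist_force: [0.7, -1.1, -1.5]
width: 13.5
grip_force: 42.0
```

>>> send_rows:
  deltas:
    - [[-0.16,-0.91,0,0,0,-0.04,0.9],[-0.16,-0.91,0,0,0,-0.04,0.9],[-0.16,-0.91,0,0,0,-0.04,0.9],[-0.16,-0.91,0,0,0,-0.04,0.9],[-0.16,-0.91,0,0,0,-0.04,0.9],[-0.16,-0.91,0,0,0,-0.04,0.9],[-0.16,-0.91,0,0,0,-0.04,0.9]]

```text
t: 46.07
position: [489.5, -139.8, 108.8]
orientation: [0.0, 0.995, 0.096, 0.0]
wrist_force: [-0.1, -0.4, -1.8]
width: 13.3
grip_force: 42.0
```

>>> send_rows:
  deltas:
    - [[0,0,0.25,0,0,0,0.9],[0,0,0.45,0,0,0,0.9],[0,0,0.5,0,0,0,0.9],[0,0,0.5,0,0,0,0.9],[0,0,0.5,0,0,0,0.9],[0,0,0.5,0,0,0,0.9],[0,0,0.5,0,0,0,0.9]]

```text
t: 46.65
position: [489.8, -138.9, 60.1]
orientation: [0.0, 0.995, 0.097, 0.001]
wrist_force: [0.7, -0.4, -2.0]
width: 13.3
grip_force: 42.0
```

```bash
python3 - <<'E'
from h import *
s=bot.read_state(); print('pos',s['position'].round(1),'F',s['wrist_force'].round(1),'q',s['orientation'].round(4))
c,P=cam('scene'); a=np.radians(11.2); n=np.array([-np.sin(a),np.cos(a)]); t=np.array([np.cos(a),np.sin(a)])
im=c['img'].astype(int); alu=(im.min(-1)>70)&(im.max(-1)-im.min(-1)<30)&np.isfinite(P[...,0])
p=P[alu]; s_=p[:,:2]@n+230.4; tt=p[:,:2]@t-452
k=(s_>8)&(s_<24)&(abs(tt)<26)&(p[:,2]>46)&(p[:,2]<74)
print('foot +n face',k.sum(),np.median(s_[k]),'slope deg',np.degrees(np.polyfit(tt[k],s_[k],1)[0]),'tilt',np.polyfit(p[k,2],s_[k],1)[0])
# fixed fence outer (+n) face expected at 16.25+20
m=np.isfinite(P[...,0]);p=P[m]; s_=p[:,:2]@n+230.4; tt=p[:,:2]@t-452
k=(s_>30)&(s_<42)&(abs(tt)<50)&(p[:,2]>14)&(p[:,2]<32); print('fence +n face',k.sum(),np.median(s_[k]),np.degrees(np.polyfit(tt[k],s_[k],1)[0]))
E
```

```text
pos [ 489.8 -138.9   60.1] F [ 0.7 -0.4 -2. ] q [4.000e-04 9.953e-01 9.700e-02 8.000e-04]
foot +n face 320 14.371576148629984 slope deg 0.3705947830042769 tilt 0.006251139183332793
fence +n face 369 35.48271590790054 0.14033645473025902
```

Block 30's foot lies within about 0.2 mm of the gap centre. I'll lower it gently.

>>> send_rows:
  deltas:
    - [[0,0,0.03,0,0,0,0.9],[0,0,0.06,0,0,0,0.9],[0,0,0.09,0,0,0,0.9],[0,0,0.12,0,0,0,0.9],[0,0,0.12,0,0,0,0.9],[0,0,0.12,0,0,0,0.9]]

```text
t: 47.2
position: [488.6, -138.4, 46.7]
orientation: [-0.0, 0.995, 0.097, -0.0]
wrist_force: [-0.1, -0.4, -1.7]
width: 12.8
grip_force: 42.1
```

>>> send_rows:
  deltas:
    - [[0,0,0.04,0,0,0,0.9],[0,0,0.08,0,0,0,0.9],[0,0,0.12,0,0,0,0.9],[0,0,0.16,0,0,0,0.9],[0,0,0.2,0,0,0,0.9],[0,0,0.2,0,0,0,0.9],[0,0,0.2,0,0,0,0.9]]

```text
t: 47.78
position: [488.6, -138.4, 26.7]
orientation: [-0.0, 0.995, 0.097, -0.0]
wrist_force: [0.7, -0.1, -1.9]
width: 13.3
grip_force: 42.1
```

>>> send_rows:
  deltas:
    - [[0,0,0.01,0,0,0,0.9],[0,0,0.02,0,0,0,0.9],[0,0,0.03,0,0,0,0.9],[0,0,0.03,0,0,0,0.9]]

```text
t: 48.12
position: [489.2, -138.9, 25.3]
orientation: [0.001, 0.995, 0.097, 0.001]
wrist_force: [-3.4, -0.8, 11.1]
width: 13.1
grip_force: 44.0
```

```bash
python3 foot.py
```

```text
pos [ 489.2 -138.9   25.3] F [-3.4 -0.8 11.1] w 13.133199591709259
(8, 36) 44 n pct [-18.4 -10.8  -5.8   2.4  13.9] z [13.5 28.  35.9] t [-27.7   3.1]
(39.5, 46) 211 n pct [-14.5   5.4   9.6  13.8  22. ] z [39.8 42.8 44.8] t [-27.   27.1]
(50, 90) 235 n pct [-12.8   5.6   7.    8.5  14.2] z [51.8 69.3 84.4] t [-18.8  23.3]
```

>>> send_rows:
  deltas:
    - [[0,0,-0.005,0,0,0,0.06],[0,0,-0.005,0,0,0,0.06],[0,0,-0.005,0,0,0,0.06],[0,0,-0.005,0,0,0,0.06],[0,0,-0.005,0,0,0,0.06],[0,0,-0.005,0,0,0,0.06]]

```text
t: 48.67
position: [488.8, -138.5, 24.4]
orientation: [0.0, 0.995, 0.097, -0.0]
wrist_force: [0.6, 0.1, -0.4]
width: 40.1
grip_force: 0.0
```

```bash
echo '[488.7,-138.5,55.7,-78.8]'>cmd.json; python3 plan.py 488.7,-138.5,146,-78.8 546,-314.7,146,-85.9 546,-314.7,62,-85.9 546,-314.7,49.9,-85.9; python3 plan.py 546,-314.7,140,-85.9 550.2,-372.3,140,-84.8 550.2,-372.3,90,-84.8 550.2,-372.3,49,-84.8
```

```text
[0.0, 0.0, -0.9, 0, 0, -0.0] rows>=2.2 -> [488.7, -138.5, 145.7, -78.8]
--
[0.11, 0.92, -0.0, 0, 0, 0.039] rows>=2.2 -> [517.4, -226.6, 145.7, -82.3]
[0.17, 0.91, -0.0, 0, 0, 0.04] rows>=2.2 -> [546.4, -314.5, 145.7, -85.9]
--
[-0.0, 0.0, 0.84, 0, 0, -0.0] rows>=2.0 -> [546.4, -314.5, 61.7, -85.9]
--
[-0.004, 0.002, 0.118, 0, 0, -0.0] rows>=0.3 -> [546.0, -314.7, 49.9, -85.9]
--
[0.0, -0.0, -0.9, 0, 0, -0.0] rows>=2.2 -> [546.0, -314.7, 139.9, -85.9]
--
[0.0, 0.58, -0.0, 0, 0, -0.012] rows>=1.4 -> [550.1, -372.6, 139.9, -84.8]
--
[0.0, -0.0, 0.5, 0, 0, -0.0] rows>=1.2 -> [550.1, -372.6, 89.9, -84.8]
--
[0.0, -0.0, 0.41, 0, 0, -0.0] rows>=1.0 -> [550.1, -372.6, 48.9, -84.8]
--
```

>>> send_rows:
  deltas:
    - [[0,0,0,0,0,0,0.9],[0,0,0,0,0,0,0.9],[0,0,0,0,0,0,0.9],[0,0,0,0,0,0,0.9],[0,0,0,0,0,0,0.9],[0,0,-0.2,0,0,0,0.9],[0,0,-0.5,0,0,0,0.9],[0,0,-0.9,0,0,0,0.9],[0,0,-0.9,0,0,0,0.9],[0,0,-0.9,0,0,0,0.9]]

```text
t: 49.5
position: [490.4, -139.0, 116.4]
orientation: [0.001, 0.995, 0.097, 0.002]
wrist_force: [-0.4, 0.0, -3.3]
width: 13.4
grip_force: 42.3
```

>>> send_rows:
  deltas:
    - [[0.06,0.46,0,0,0,0.039,0.9],[0.11,0.92,0,0,0,0.039,0.9],[0.11,0.92,0,0,0,0.039,0.9],[0.11,0.92,0,0,0,0.039,0.9],[0.11,0.92,0,0,0,0.039,0.9]]

```text
t: 49.92
position: [516.3, -226.6, 112.8]
orientation: [-0.001, 0.998, 0.066, -0.001]
wrist_force: [0.1, 0.3, -1.5]
width: 13.2
grip_force: 42.2
```

>>> send_rows:
  deltas:
    - [[0.17,0.91,0,0,0,0.04,0.9],[0.17,0.91,0,0,0,0.04,0.9],[0.17,0.91,0,0,0,0.04,0.9],[0.17,0.91,0,0,0,0.04,0.9],[0.17,0.91,0,0,0,0.04,0.9],[0.17,0.91,0,0,0,0.04,0.9],[0.17,0.91,0,0,0,0.04,0.9]]

```text
t: 50.5
position: [545.9, -312.9, 114.5]
orientation: [-0.0, 0.999, 0.036, -0.0]
wrist_force: [-0.2, 1.3, -1.8]
width: 13.2
grip_force: 42.2
```

>>> send_rows:
  deltas:
    - [[0,0,0.3,0,0,0,0.9],[0,0,0.6,0,0,0,0.9],[0,0,0.84,0,0,0,0.9],[0,0,0.84,0,0,0,0.9],[0,0,0.84,0,0,0,0.9],[0,0,0.84,0,0,0,0.9]]

```text
t: 51.0
position: [547.2, -314.4, 32.2]
orientation: [0.0, 0.999, 0.036, 0.001]
wrist_force: [0.9, -0.0, -0.6]
width: 13.3
grip_force: 42.0
```

>>> send_rows:
  deltas:
    - [[0,0,0.06,0,0,0,0.9],[0,0,0.1,0,0,0,0.9],[0,0,0.118,0,0,0,0.9],[0,0,0.118,0,0,0,0.9],[0,0,0.118,0,0,0,0.9]]

```text
t: 51.42
position: [546.4, -314.6, 18.9]
orientation: [0.0, 0.999, 0.035, 0.0]
wrist_force: [0.3, -0.4, -2.1]
width: 13.4
grip_force: 42.2
```

>>> send_rows:
  deltas:
    - [[0,0,0,0,0,0,0.06],[0,0,0,0,0,0,0.06],[0,0,0,0,0,0,0.06],[0,0,0,0,0,0,0.06],[0,0,0,0,0,0,0.06],[0,0,-0.3,0,0,0,0.06],[0,0,-0.6,0,0,0,0.06],[0,0,-0.9,0,0,0,0.06],[0,0,-0.9,0,0,0,0.06],[0,0,-0.9,0,0,0,0.06]]

```text
t: 52.25
position: [547.6, -315.3, 110.8]
orientation: [0.001, 0.999, 0.035, 0.002]
wrist_force: [-1.2, 0.4, -0.1]
width: 40.4
grip_force: 0.0
```

>>> send_rows:
  deltas:
    - [[0,0.58,0,0,0,-0.012,0.06],[0,0.58,0,0,0,-0.012,0.06],[0,0.58,0,0,0,-0.012,0.06],[0,0.58,0,0,0,-0.012,0.06],[0,0.58,0,0,0,-0.012,0.06],[0,0.58,0,0,0,-0.012,0.06]]

```text
t: 52.75
position: [550.1, -371.4, 108.1]
orientation: [-0.0, 0.999, 0.045, -0.001]
wrist_force: [1.0, 0.1, -0.1]
width: 40.1
grip_force: 0.0
```

>>> send_rows:
  deltas:
    - [[0,0,0.25,0,0,0,0.06],[0,0,0.5,0,0,0,0.06],[0,0,0.5,0,0,0,0.06],[0,0,0.5,0,0,0,0.06]]

```text
t: 53.08
position: [549.6, -371.0, 58.0]
orientation: [-0.001, 0.999, 0.045, -0.001]
wrist_force: [-0.1, -0.3, 0.0]
width: 40.0
grip_force: 0.0
```

>>> send_rows:
  deltas:
    - [[0,0,0.15,0,0,0,0.06],[0,0,0.3,0,0,0,0.06],[0,0,0.41,0,0,0,0.06],[0,0,0.41,0,0,0,0.06],[0,0,0.41,0,0,0,0.06],[0,0,0.41,0,0,0,0.9],[0,0,0.41,0,0,0,0.9],[0,0,0.41,0,0,0,0.9],[0,0,0.41,0,0,0,0.9],[0,0,0.41,0,0,0,0.9],[0,0,0.41,0,0,0,0.9]]

```text
t: 54.0
position: [551.2, -372.9, 18.9]
orientation: [0.001, 0.999, 0.045, 0.001]
wrist_force: [-0.3, -1.0, 6.3]
width: 13.4
grip_force: 43.3
```

```bash
python3 plan.py 550.1,-372.6,142,-84.8 488.7,-138.5,142,-78.8 488.7,-138.5,91,-78.8
```

```text
[-0.0, -0.0, -0.93, 0, 0, -0.0] rows>=2.2 -> [550.1, -372.6, 141.9, -84.8]
--
[-0.13, -0.8, -0.0, 0, 0, -0.022] rows>=1.9 -> [530.0, -294.1, 141.9, -82.8]
[-0.11, -0.8, -0.0, 0, 0, -0.022] rows>=1.9 -> [509.1, -216.1, 141.9, -80.9]
[-0.08, -0.8, -0.0, 0, 0, -0.023] rows>=1.9 -> [488.5, -138.4, 141.9, -78.8]
--
[0.0, 0.0, 0.51, 0, 0, -0.0] rows>=1.2 -> [488.5, -138.4, 90.9, -78.8]
--
```

>>> send_rows:
  deltas:
    - [[0,0,-0.3,0,0,0,0.9],[0,0,-0.6,0,0,0,0.9],[0,0,-0.93,0,0,0,0.9],[0,0,-0.93,0,0,0,0.9],[0,0,-0.93,0,0,0,0.9],[0,0,-0.93,0,0,0,0.9]]

```text
t: 54.5
position: [550.1, -372.1, 110.0]
orientation: [-0.0, 0.999, 0.045, -0.0]
wrist_force: [-0.1, 0.1, -2.0]
width: 13.6
grip_force: 42.2
```

>>> send_rows:
  deltas:
    - [[-0.07,-0.4,0,0,0,-0.022,0.9],[-0.13,-0.8,0,0,0,-0.022,0.9],[-0.13,-0.8,0,0,0,-0.022,0.9],[-0.13,-0.8,0,0,0,-0.022,0.9]]

```text
t: 54.83
position: [528.8, -291.5, 109.2]
orientation: [-0.001, 0.998, 0.063, -0.002]
wrist_force: [0.4, -0.6, -0.9]
width: 13.0
grip_force: 42.1
```

>>> send_rows:
  deltas:
    - [[-0.11,-0.8,0,0,0,-0.022,0.9],[-0.11,-0.8,0,0,0,-0.022,0.9],[-0.11,-0.8,0,0,0,-0.022,0.9],[-0.11,-0.8,0,0,0,-0.022,0.9]]

```text
t: 55.17
position: [509.0, -214.8, 110.0]
orientation: [-0.0, 0.997, 0.08, -0.001]
wrist_force: [0.0, -0.1, -1.3]
width: 13.5
grip_force: 42.1
```

>>> send_rows:
  deltas:
    - [[-0.08,-0.8,0,0,0,-0.023,0.9],[-0.08,-0.8,0,0,0,-0.023,0.9],[-0.08,-0.8,0,0,0,-0.023,0.9],[-0.08,-0.8,0,0,0,-0.023,0.9],[-0.08,-0.8,0,0,0,-0.023,0.9],[-0.08,-0.8,0,0,0,-0.023,0.9]]

```text
t: 55.67
position: [489.8, -139.5, 110.5]
orientation: [0.0, 0.995, 0.097, 0.0]
wrist_force: [0.2, -0.7, -1.4]
width: 13.3
grip_force: 42.1
```

>>> send_rows:
  deltas:
    - [[0,0,0.25,0,0,0,0.9],[0,0,0.45,0,0,0,0.9],[0,0,0.51,0,0,0,0.9],[0,0,0.51,0,0,0,0.9],[0,0,0.51,0,0,0,0.9],[0,0,0.51,0,0,0,0.9]]

```text
t: 56.17
position: [489.9, -138.8, 60.7]
orientation: [0.0, 0.995, 0.097, 0.001]
wrist_force: [0.1, 0.3, -0.9]
width: 13.1
grip_force: 42.0
```

>>> send_rows:
  deltas:
    - [[0,0,0.02,0,0,0,0.9],[0,0,0.04,0,0,0,0.9],[0,0,0.05,0,0,0,0.9],[0,0,0.06,0,0,0,0.9],[0,0,0.06,0,0,0,0.9],[0,0,0.06,0,0,0,0.9]]

```text
t: 56.67
position: [489.5, -138.3, 54.5]
orientation: [0.0, 0.995, 0.097, 0.001]
wrist_force: [-1.0, -0.9, 5.5]
width: 13.4
grip_force: 43.1
```

>>> send_rows:
  deltas:
    - [[0,0,0.01,0,0,0,0.9],[0,0,0.01,0,0,0,0.9],[0,0,0.01,0,0,0,0.9]]

```text
t: 56.92
position: [489.7, -138.5, 54.3]
orientation: [0.001, 0.995, 0.097, 0.001]
wrist_force: [-3.2, -0.6, 14.4]
width: 13.2
grip_force: 44.4
```

Block 36 stops on the fence tops, at z≈37.5 with 14 N and rising. One more small press will confirm it.

>>> send_rows:
  deltas:
    - [[0,0,0.01,0,0,0,0.9],[0,0,0.01,0,0,0,0.9],[0,0,0.01,0,0,0,0.9]]

```text
t: 57.17
position: [490.0, -138.8, 54.0]
orientation: [0.001, 0.995, 0.097, 0.001]
wrist_force: [-5.3, -2.0, 21.6]
width: 13.3
grip_force: 45.7
```

```bash
python3 foot.py; python3 - <<'E'
from h import *
c,P=cam('scene'); cv2.imwrite('pics/g36.png',cv2.resize(c['img'][210:310,270:400],(780,600))[:,:,::-1])
E
echo '[488.5,-138.4,82.9,-78.8]'>cmd.json; python3 plan.py 488.5,-138.4,145,-78.8 550.1,-372.6,145,-84.8 550.1,-372.6,62,-84.8 550.1,-372.6,49.2,-84.8; python3 plan.py 550.1,-372.6,140,-84.8 546,-314.7,140,-85.9 546,-314.7,90,-85.9 546,-314.7,49.5,-85.9
```

```text
pos [ 490.  -138.8   54. ] F [-5.3 -2.  21.6] w 13.330281907192674
(8, 36) 4 n pct [-19.9 -18.3 -17.5 -17.1 -16.6] z [29.3 34.  35.9] t [-25.4 -20.8]
(39.5, 46) 104 n pct [-14.8  16.3  17.6  18.8  21.2] z [39.7 42.6 45.5] t [-27.1  28.5]
(50, 90) 657 n pct [-15.1   7.   13.8  17.9  19.8] z [52.3 70.5 84.7] t [-27.  27.]
[0.0, 0.0, -0.62, 0, 0, -0.0] rows>=1.5 -> [488.5, -138.4, 144.9, -78.8]
--
[0.05, 0.81, -0.0, 0, 0, 0.022] rows>=1.9 -> [509.1, -216.9, 144.9, -80.8]
[0.08, 0.8, -0.0, 0, 0, 0.022] rows>=1.9 -> [529.9, -294.6, 144.9, -82.8]
[0.1, 0.8, -0.0, 0, 0, 0.023] rows>=1.9 -> [549.9, -372.7, 144.9, -84.8]
--
[0.0, -0.0, 0.83, 0, 0, -0.0] rows>=2.0 -> [549.9, -372.7, 61.9, -84.8]
--
[0.003, -0.001, 0.127, 0, 0, -0.0] rows>=0.3 -> [550.1, -372.5, 49.2, -84.8]
--
[-0.0, 0.0, -0.91, 0, 0, -0.0] rows>=2.2 -> [550.1, -372.5, 140.2, -84.8]
--
[0.01, -0.58, 0.0, 0, 0, 0.012] rows>=1.4 -> [545.9, -314.7, 140.2, -85.9]
--
[0.0, 0.0, 0.5, 0, 0, -0.0] rows>=1.2 -> [545.9, -314.7, 90.2, -85.9]
--
[0.0, 0.0, 0.41, 0, 0, -0.0] rows>=1.0 -> [545.9, -314.7, 49.2, -85.9]
--
```

View pics/g36.png

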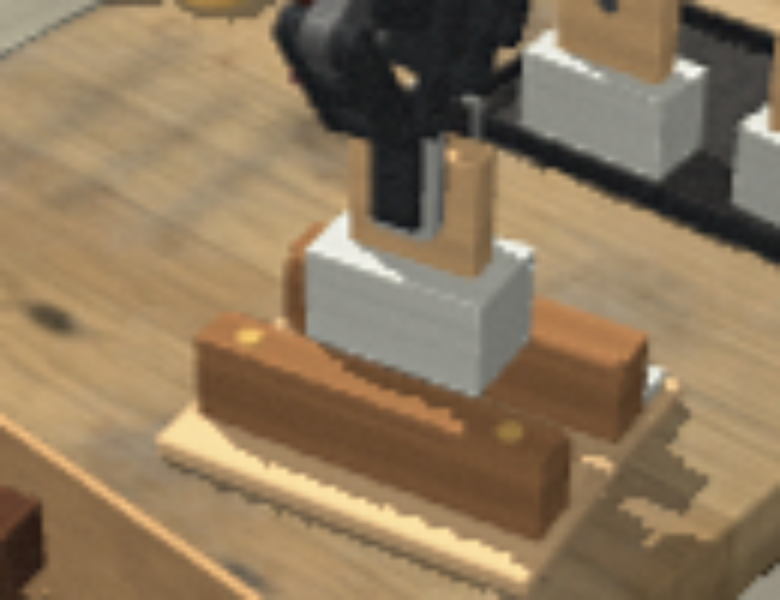

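Block 36 rests on the fence tops at crop px (420,310) and will not go in. I'll return it and fetch block 30.

>>> send_rows:
  deltas:
    - [[0,0,-0.1,0,0,0,0.9],[0,0,-0.35,0,0,0,0.9],[0,0,-0.62,0,0,0,0.9],[0,0,-0.62,0,0,0,0.9],[0,0,-0.62,0,0,0,0.9]]

```text
t: 57.68
position: [490.2, -138.4, 115.2]
orientation: [0.001, 0.995, 0.097, 0.002]
wrist_force: [0.1, -1.3, -1.5]
width: 13.5
grip_force: 42.4
```

>>> send_rows:
  deltas:
    - [[0.03,0.4,0,0,0,0.022,0.9],[0.05,0.81,0,0,0,0.022,0.9],[0.05,0.81,0,0,0,0.022,0.9],[0.05,0.81,0,0,0,0.022,0.9]]

```text
t: 58.02
position: [509.2, -218.1, 112.2]
orientation: [-0.0, 0.997, 0.079, -0.001]
wrist_force: [-0.8, 1.4, -2.6]
width: 13.1
grip_force: 42.3
```

>>> send_rows:
  deltas:
    - [[0.08,0.8,0,0,0,0.022,0.9],[0.08,0.8,0,0,0,0.022,0.9],[0.08,0.8,0,0,0,0.022,0.9],[0.08,0.8,0,0,0,0.022,0.9]]

```text
t: 58.35
position: [529.8, -294.8, 112.3]
orientation: [-0.001, 0.998, 0.062, -0.001]
wrist_force: [-0.0, 0.8, -2.1]
width: 13.4
grip_force: 42.3
```

>>> send_rows:
  deltas:
    - [[0.1,0.8,0,0,0,0.023,0.9],[0.1,0.8,0,0,0,0.023,0.9],[0.1,0.8,0,0,0,0.023,0.9],[0.1,0.8,0,0,0,0.023,0.9],[0.1,0.8,0,0,0,0.023,0.9],[0.1,0.8,0,0,0,0.023,0.9],[0.1,0.8,0,0,0,0.023,0.9]]

```text
t: 58.93
position: [550.0, -370.8, 114.0]
orientation: [-0.0, 0.999, 0.045, -0.0]
wrist_force: [1.0, -0.5, -1.5]
width: 13.3
grip_force: 42.3
```

>>> send_rows:
  deltas:
    - [[0,0,0.3,0,0,0,0.9],[0,0,0.6,0,0,0,0.9],[0,0,0.83,0,0,0,0.9],[0,0,0.83,0,0,0,0.9],[0,0,0.83,0,0,0,0.9],[0,0,0.83,0,0,0,0.9]]

```text
t: 59.43
position: [551.0, -372.5, 32.5]
orientation: [0.001, 0.999, 0.045, 0.001]
wrist_force: [1.3, -0.4, -0.9]
width: 13.1
grip_force: 42.2
```

>>> send_rows:
  deltas:
    - [[0,0,0.06,0,0,0,0.9],[0,0,0.1,0,0,0,0.9],[0,0,0.127,0,0,0,0.9],[0,0,0.127,0,0,0,0.9],[0,0,0.127,0,0,0,0.9]]

```text
t: 59.85
position: [550.5, -372.8, 18.7]
orientation: [0.0, 0.999, 0.045, 0.0]
wrist_force: [-0.8, 0.1, 2.4]
width: 13.2
grip_force: 42.9
```

>>> send_rows:
  deltas:
    - [[0,0,0,0,0,0,0.06],[0,0,0,0,0,0,0.06],[0,0,0,0,0,0,0.06],[0,0,0,0,0,0,0.06],[0,0,0,0,0,0,0.06],[0,0,-0.3,0,0,0,0.06],[0,0,-0.6,0,0,0,0.06],[0,0,-0.91,0,0,0,0.06],[0,0,-0.91,0,0,0,0.06],[0,0,-0.91,0,0,0,0.06]]

```text
t: 60.68
position: [551.4, -373.3, 111.2]
orientation: [0.001, 0.999, 0.045, 0.002]
wrist_force: [-0.2, -0.1, -0.3]
width: 40.2
grip_force: 0.0
```

>>> send_rows:
  deltas:
    - [[0.01,-0.58,0,0,0,0.012,0.06],[0.01,-0.58,0,0,0,0.012,0.06],[0.01,-0.58,0,0,0,0.012,0.06],[0.01,-0.58,0,0,0,0.012,0.06],[0.01,-0.58,0,0,0,0.012,0.06],[0.01,-0.58,0,0,0,0.012,0.06]]

```text
t: 61.18
position: [546.0, -315.4, 108.5]
orientation: [0.0, 0.999, 0.035, -0.0]
wrist_force: [-0.3, -0.6, 0.0]
width: 39.7
grip_force: 0.0
```

>>> send_rows:
  deltas:
    - [[0,0,0.25,0,0,0,0.06],[0,0,0.5,0,0,0,0.06],[0,0,0.5,0,0,0,0.06],[0,0,0.5,0,0,0,0.06]]

```text
t: 61.52
position: [545.0, -314.8, 57.9]
orientation: [-0.001, 0.999, 0.035, -0.001]
wrist_force: [-0.1, -0.7, 0.5]
width: 40.2
grip_force: 0.0
```

>>> send_rows:
  deltas:
    - [[0,0,0.15,0,0,0,0.06],[0,0,0.3,0,0,0,0.06],[0,0,0.41,0,0,0,0.06],[0,0,0.41,0,0,0,0.06],[0,0,0.41,0,0,0,0.06],[0,0,0.41,0,0,0,0.9],[0,0,0.41,0,0,0,0.9],[0,0,0.41,0,0,0,0.9],[0,0,0.41,0,0,0,0.9],[0,0,0.41,0,0,0,0.9],[0,0,0.41,0,0,0,0.9]]

```text
t: 62.43
position: [546.8, -315.0, 19.3]
orientation: [0.001, 0.999, 0.035, 0.001]
wrist_force: [-0.0, 0.1, 6.0]
width: 13.3
grip_force: 40.1
```

```bash
python3 plan.py 545.9,-314.7,140,-85.9 488.7,-138.5,140,-78.8 488.7,-138.5,90,-78.8
```

```text
[-0.0, 0.0, -0.91, 0, 0, -0.0] rows>=2.2 -> [545.9, -314.7, 140.2, -85.9]
--
[-0.22, -0.9, 0.0, 0, 0, -0.039] rows>=2.2 -> [517.6, -226.5, 140.2, -82.4]
[-0.17, -0.91, 0.0, 0, 0, -0.04] rows>=2.2 -> [488.7, -138.5, 140.2, -78.8]
--
[0.0, -0.0, 0.5, 0, 0, -0.0] rows>=1.2 -> [488.7, -138.5, 90.2, -78.8]
--
```

Same steps as the first insertion of block 30.

>>> send_rows:
  deltas:
    - [[0,0,-0.3,0,0,0,0.9],[0,0,-0.6,0,0,0,0.9],[0,0,-0.91,0,0,0,0.9],[0,0,-0.91,0,0,0,0.9],[0,0,-0.91,0,0,0,0.9]]

```text
t: 62.85
position: [547.1, -315.3, 111.1]
orientation: [0.001, 0.999, 0.035, 0.002]
wrist_force: [-0.3, -0.3, -1.4]
width: 12.7
grip_force: 39.6
```

>>> send_rows:
  deltas:
    - [[-0.11,-0.45,0,0,0,-0.039,0.9],[-0.22,-0.9,0,0,0,-0.039,0.9],[-0.22,-0.9,0,0,0,-0.039,0.9],[-0.22,-0.9,0,0,0,-0.039,0.9],[-0.22,-0.9,0,0,0,-0.039,0.9]]

```text
t: 63.27
position: [517.4, -225.9, 108.3]
orientation: [-0.0, 0.998, 0.066, -0.0]
wrist_force: [-0.4, -0.2, -1.2]
width: 13.3
grip_force: 40.2
```

>>> send_rows:
  deltas:
    - [[-0.17,-0.91,0,0,0,-0.04,0.9],[-0.17,-0.91,0,0,0,-0.04,0.9],[-0.17,-0.91,0,0,0,-0.04,0.9],[-0.17,-0.91,0,0,0,-0.04,0.9],[-0.17,-0.91,0,0,0,-0.04,0.9],[-0.17,-0.91,0,0,0,-0.04,0.9],[-0.17,-0.91,0,0,0,-0.04,0.9]]

```text
t: 63.85
position: [489.6, -139.7, 108.8]
orientation: [0.0, 0.995, 0.096, 0.0]
wrist_force: [0.7, -0.4, -1.6]
width: 13.2
grip_force: 40.7
```

>>> send_rows:
  deltas:
    - [[0,0,0.25,0,0,0,0.9],[0,0,0.45,0,0,0,0.9],[0,0,0.5,0,0,0,0.9],[0,0,0.5,0,0,0,0.9],[0,0,0.5,0,0,0,0.9],[0,0,0.5,0,0,0,0.9],[0,0,0.5,0,0,0,0.9]]

```text
t: 64.43
position: [489.8, -138.8, 60.1]
orientation: [0.0, 0.995, 0.097, 0.001]
wrist_force: [-0.5, -0.0, -1.7]
width: 13.4
grip_force: 40.6
```

>>> send_rows:
  deltas:
    - [[0,0,0.03,0,0,0,0.9],[0,0,0.06,0,0,0,0.9],[0,0,0.09,0,0,0,0.9],[0,0,0.12,0,0,0,0.9],[0,0,0.12,0,0,0,0.9],[0,0,0.12,0,0,0,0.9]]

```text
t: 64.93
position: [488.8, -138.4, 46.8]
orientation: [0.0, 0.995, 0.097, -0.0]
wrist_force: [-1.0, -0.5, -2.1]
width: 13.5
grip_force: 40.7
```

>>> send_rows:
  deltas:
    - [[0,0,0.04,0,0,0,0.9],[0,0,0.08,0,0,0,0.9],[0,0,0.12,0,0,0,0.9],[0,0,0.16,0,0,0,0.9],[0,0,0.2,0,0,0,0.9],[0,0,0.2,0,0,0,0.9],[0,0,0.2,0,0,0,0.9]]

```text
t: 65.52
position: [488.7, -138.4, 26.7]
orientation: [-0.0, 0.995, 0.097, -0.0]
wrist_force: [0.7, -1.3, -2.2]
width: 13.6
grip_force: 40.7
```

>>> send_rows:
  deltas:
    - [[0,0,0.01,0,0,0,0.9],[0,0,0.02,0,0,0,0.9],[0,0,0.03,0,0,0,0.9],[0,0,0.03,0,0,0,0.9]]

```text
t: 65.85
position: [489.1, -138.4, 25.5]
orientation: [0.0, 0.995, 0.097, 0.001]
wrist_force: [-5.3, 2.0, 15.8]
width: 13.5
grip_force: 43.2
```

>>> send_rows:
  deltas:
    - [[0,0,-0.005,0,0,0,0.06],[0,0,-0.005,0,0,0,0.06],[0,0,-0.005,0,0,0,0.06],[0,0,-0.005,0,0,0,0.06],[0,0,-0.005,0,0,0,0.06],[0,0,-0.3,0,0,0,0.06],[0,0,-0.6,0,0,0,0.06],[0,0,-0.9,0,0,0,0.06],[0,0,-0.9,0,0,0,0.06],[0,0,-0.9,0,0,0,0.06]]

```text
t: 66.68
position: [490.2, -138.8, 115.4]
orientation: [0.001, 0.995, 0.097, 0.002]
wrist_force: [0.2, 0.2, -0.2]
width: 40.2
grip_force: 0.0
```

>>> send_rows:
  deltas:
    - [[0.3,-0.8,-0.6,0,0,0,0.06],[0.3,-0.8,-0.6,0,0,0,0.06],[0.3,-0.8,-0.6,0,0,0,0.06],[0.3,-0.8,-0.6,0,0,0,0.06],[0.3,-0.8,-0.6,0,0,0,0.06]]

```text
t: 67.1
position: [502.9, -53.3, 173.3]
orientation: [0.0, 0.995, 0.098, -0.0]
wrist_force: [-1.3, 0.0, 0.0]
width: 39.9
grip_force: 0.0
```

>>> send_rows:
  deltas:
    - [[-0.3,-0.9,0,0,0,0,0.06],[-0.3,-0.9,0,0,0,0,0.06],[-0.3,-0.9,0,0,0,0,0.06],[-0.3,-0.9,0,0,0,0,0.06],[-0.3,-0.9,0,0,0,0,0.06],[-0.3,-0.9,0,0,0,0,0.06]]

```text
t: 67.6
position: [456.3, 27.4, 173.3]
orientation: [0.0, 0.995, 0.097, -0.0]
wrist_force: [0.1, 0.1, -0.3]
width: 40.0
grip_force: 0.0
```

```bash
python3 - <<'E'
from h import *
c,P=cam('top','topend.png')
print('block');blobs(P,39.7,60,(265,325,220,320));blobs(P,62,95,(240,340,220,320))
print('feet');blobs(P,29,60,(370,460,195,325))
print('plates');blobs(P,62,90,(370,460,195,325))
print('reel');blobs(P,30,60,(355,390,150,190));print('bench');blobs(P,8,60,(212,350,130,222))
c,P=cam('scene','sceneend.png')
cv2.imwrite('pics/end.png',cv2.resize(c['img'][170:370,190:460],(800,592))[:,:,::-1])
E
```

```text
block
px [287. 270.] n 413 ctr [ 488.6 -136.8] size [29.8 59.9] long-axis deg 11.2 z med 42.2 max 55.0
px [286. 269.] n 270 ctr [ 488.5 -136.9] size [14.2 43.5] long-axis deg 11.9 z med 82.0 max 86.0
feet
px [428. 231.] n 524 ctr [ 549.4 -370.6] size [36.5 60.2] long-axis deg 4.9 z med 36.2 max 59.6
px [434. 282.] n 276 ctr [ 464.1 -375.2] size [18.2 59.9] long-axis deg 5.1 z med 36.5 max 59.9
px [397. 287.] n 332 ctr [ 457.5 -317. ] size [24.  58.3] long-axis deg 178.1 z med 36.2 max 59.9
plates
px [436. 228.] n 305 ctr [ 549.1 -371.2] size [14.8 43.4] long-axis deg 4.9 z med 75.3 max 79.8
px [441. 283.] n 310 ctr [ 464.1 -375.6] size [14.7 43.5] long-axis deg 5.2 z med 75.5 max 80.3
px [404. 288.] n 280 ctr [ 457.4 -316.7] size [13.3 41.8] long-axis deg 178.7 z med 75.6 max 79.7
reel
px [374. 165.] n 273 ctr [ 654.8 -280.2] size [29.6 31.4] long-axis deg 59.1 z med 41.3 max 47.5
bench
```

View pics/end.png

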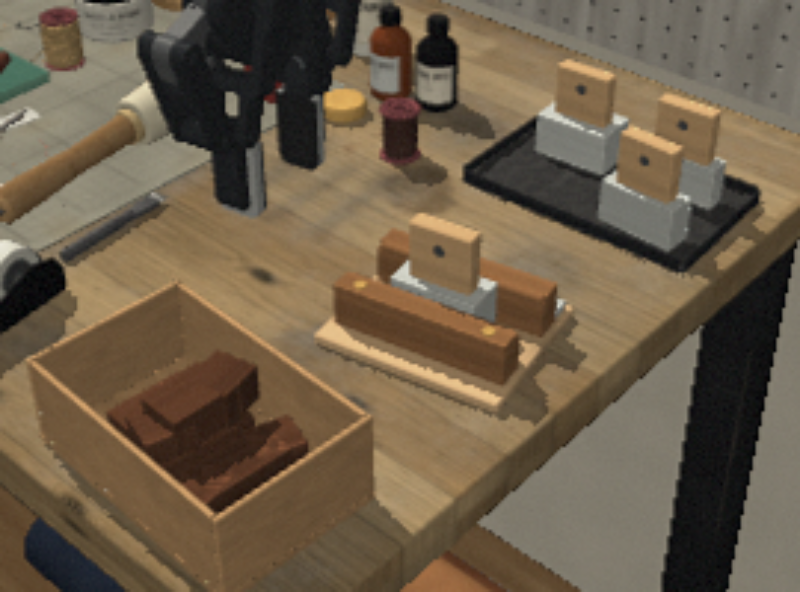

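Block 30 stands fully down in the gap at crop px (445,270), foot top z 42. The other three blocks are in the tray, all the offcuts are in the bin, and the reel hasn't moved.

```bash
python3 -c "
from plant import bot
print(bot.hand_in())"
```

```text
the job is handed in; nothing more can be done
None
```

The job is handed in: all four offcuts are in the scrap bin, and the 30 mm block went in freely and is left standing fully down in the gap. The 36 mm block would not go in, the 18, 24 and 36 mm blocks are back in the tray, and the reel was not disturbed.

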